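# Swap two culture flasks, one onto spacers

### The arm

A 6-joint arm with a two-finger parallel gripper is mounted at the origin on the work surface. World frame = base frame: x ahead of the robot, y to its left, z up, the work surface at z = 0. Lengths are in m, angles in degrees, forces in N, time in s.
With the tool pointing down it reaches from about 0.35 to 0.875 m from the base axis. Payload 4.2 kg.
Tool frame: the origin (TCP) lies at the very end of the fingers, on their centre line; the grasp point (between the pads) lies r.pinch_z behind it (r.pinch_z is the distance from the TCP to the grasp point, in m); y points along the fingers, z is the direction in which the jaws open and shut, and the axes are right-handed (so a half turn about y gives the same grasp; the last joint's range is limited). The gripper opens to 87 mm and grips with 3 to 60 N. Pads are 19 mm wide; open, the fingers measure 117 mm over their backs; the gripper's body (75 mm by 190 mm) begins 51 mm behind the grasp point.
Start: joints at [79.274, 22.042, 0.453, 0, -68.411, -14.817], TCP at [0.269, 0.564, 0.223] pointing down, gripper open.
Joint ranges: [-179.83, 179.83], [-69.29, 118.12], [-61.27, 80.66], [-181.25, 117.63], [-171.15, -9.14], [-177.46, 177.46]. Speed limits (degrees/s): [159.86, 159.86, 180, 180, 180, 180].

### API

Orientations are given as a 3x3 rotation matrix whose columns are the frame's x, y, z axes.
In Python, from station import sense, capture, camera_params, r gives the robot as it stands.
- The arm moves only by the tool move_arm, never from a script. Its argument "increments" is text: rows parted by semicolons, each of 7 numbers parted by spaces: the closure, from -1 (fully open) to 1 (shut), so that 0 is half open, then the shift along the tool's x, y, z in m, then the turn, a rotation vector about the tool's x, y, z in rad. In form: hand x y z wx wy wz; .... A call has 1 to 8 rows; each row is the pose to reach, as a shift and turn from the pose commanded when the call began, along the tool's axes at that moment; what a row does not reach only later rows make up. A row lasts 1/10 s, in which the tool goes at most 50 mm and 8.59 degrees, less where a joint would pass 70% of its speed; a pose out of reach is approached as far as the arm can. A call with a gripper value outside its range is refused whole. The fingers move at their own pace and stop on an object; the grip force is fixed at half the most. Time passes only in rows, so rows that repeat a pose let the fingers close. It gives the time, the measured TCP pose, the force and the opening at its end, in the units of the state.
- sense(): the state, without advancing time (a new reading comes with each control period).
- capture(name): name is "scene" or "top" or "wrist"; returns (picture, depth): 384x512x3 uint8, red, green, blue; 384x512 float32, m along the optical axis (not along the pixel's ray), 0 where there is no reading.
- camera_params(name): a dict with "fx", "fy", "cx", "cy" (pixels), "distortion" ([k1, k2, p1, p2, k3] as OpenCV has them; the pictures are not rectified), "xyz" and "orientation" of the camera in the world. Camera axes: x right, y down, z forward; pixel columns grow to the right and rows downward; lengths in m; the calibration is good to about 2 mm. A picture is of the moment at which its call begins: read the wrist's pose just before it. camera_params takes no time and is no camera call; for the wrist camera it gives the pose at the moment of the call.
- r.finish_job(): hands the job in, once; it reports no verdict.
The state is a dict: "time_s": time; "joints": joint angles; "joint_velocities": joint speeds; "effort": joint torques, N m; "tcp_pos": TCP position; "ee_rot": TCP orientation; "wrist_force": force on the tool from outside, world axes, zero at the start; "moment": the same for the moment, N m; "gripper_width": opening from 0.0 (shut) to 1.0 (fully open).
Only numpy, scipy, OpenCV 4.12 (cv2) and the standard library are available. Lean on these libraries where they do the work, as an engineer would, in place of code of your own. Each camera call takes 0.05 s, during which the arm holds its last target.

### The job

Swap the places of the two culture flasks: the small one goes to the plate where the big one lies now, flat on the steel, and the big one, which needs air under its floor, goes to the plate where the small one lies now, resting level on the two black spacer sticks, which you first lay there crosswise, one on each of the plate's two black lines. Put each stick in the middle of the plate's width and the box-shaped body of each flask (not counting neck and cap) in the middle of its plate and along it, the cap to either end; the third, empty plate is handy for parking one flask meanwhile. Keep the flasks lying flat, never on edge or upside down, and leave the bottles and the jar where they stand.

Things in the scene. Friction and masses are not known exactly. Their poses are not given: they have to be found in the camera images.
- big_flask_mid (a point): Pale frosted plastic culture flask lying flat, rigid and closed: a flat box-shaped body 84 long (x) x 56 wide (y) x 28 mm high (z), from whose +x end a short shoulder, neck and round orange cap (24 mm across) stick out 36 mm. This point is the centre of the box-shaped body, half-way up, not counting neck and cap. About 60 to 120 g. At the start it lies on plate_big. Grip it across its 56 mm width.
- small_flask_mid (a point): Pale frosted plastic culture flask lying flat, rigid and closed: a flat box-shaped body 62 long (x) x 40 wide (y) x 24 mm high (z), from whose +x end a short shoulder, neck and round orange cap (20 mm across) stick out 36 mm. This point is the centre of the box-shaped body, half-way up, not counting neck and cap. About 35 to 70 g. At the start it lies on plate_small. Grip it across its 40 mm width.
- stick1_mid (a point): Black plastic spacer stick, square bar 90 long (x) x 12 x 12 mm, about 22 g, lying on the work surface; this point is its centre. The two sticks are alike and interchangeable.
- stick2_mid (a point): Black plastic spacer stick, square bar 90 long (x) x 12 x 12 mm, about 22 g, lying on the work surface; this point is its centre. The two sticks are alike and interchangeable.
- plate_big: Fixed flat steel plate, 170 long (its x) x 96 wide (its y) x 6 mm high, lying on the work surface; origin at the centre of its underside, z up. Two thin black lines run across its width (along its y), 28 mm either side of its middle (at x = -28 and +28 mm). The three plates look alike; this is the one on which the big flask lies at the start; the small flask belongs here at the end.
- plate_small: Fixed flat steel plate, 170 long (its x) x 96 wide (its y) x 6 mm high, lying on the work surface; origin at the centre of its underside, z up. Two thin black lines run across its width (along its y), 28 mm either side of its middle (at x = -28 and +28 mm). The three plates look alike; this is the one on which the small flask lies at the start; the sticks and, on them, the big flask belong here at the end.
- plate_free: Fixed flat steel plate, 170 long (its x) x 96 wide (its y) x 6 mm high, lying on the work surface; origin at the centre of its underside, z up. Two thin black lines run across its width (along its y), 28 mm either side of its middle (at x = -28 and +28 mm). The three plates look alike; this is the one that is empty at the start and at the end.
- reagent_bottle_mid (a point): Round brown glass bottle with orange cap, 60 mm across, 125 mm tall, standing; this point is half-way up. Bystander: leave it where it stands.
- square_bottle_mid (a point): Square tan bottle with white cap, 60 x 60 x 115 mm, standing; this point is half-way up. Bystander: leave it where it stands.
- jar_mid (a point): Low round white jar with metal lid, 68 mm across, 65 mm tall, standing; this point is half-way up. Bystander: leave it where it stands.
Mind the look-alikes: they are no part of the job. What is shaped like the part that bears stick2_mid but green, orange or yellow is not meant.

How it is judged:
By the outcome, as a careful person would: the job done as asked, in the order asked, and still so for the second after the job is handed in, with the robot touching nothing.
It also fails if it takes over 128 s, if anything falls off the work surface, if the arm or the gripper's body presses on something with over 40 N, if the wrist force passes 120 N, or if a joint passes its speed limit or range.

## Working session

There is one attempt and no reset: what is moved stays moved. The work goes in short steps, Python scripts to look and compute and a tool call to move; the robot and the scene stay as the last step left them, time stands still between calls to the robot, and variables do not carry over. Pictures are saved under pics/ and viewed, and the job is handed in when it is done.

Besides the shell and the picture viewer there is one more tool, called after ">>>" by a JSON object that holds its "fn" and its "kwargs", one argument or row to a line. move_arm: Moves the arm, as the interface text tells. Its arguments: {"type":"object","properties":{"increments":{"type":"string"}},"required":["increments"]}

```bash
ls -la; mkdir -p pics; python3 - <<'E'
from station import sense,capture,camera_params,r
import cv2,numpy as np
s=sense();print(s, r.pinch_z)
for n in ["scene","top"]:
    im,d=capture(n);cv2.imwrite(f"pics/{n}0.png",im[...,::-1]);np.savez(f"{n}0.npz",im=im,d=d)
    print(n,camera_params(n), (d>0).mean())
E
```

```text
total 12
drwxr-xr-x  3 agent agent 4096 Dec  7 02:05 .
drwxr-xr-x 23 root  root  4096 Dec  7 02:05 ..
drwxr-xr-x  2 agent agent 4096 Dec  7 02:05 pics
{'time_s': 0.0, 'joints': array([ 7.92766383e+01,  2.20894268e+01,  3.79438635e-01, -2.94841581e-02,
       -6.84119074e+01, -1.48175357e+01]), 'joint_velocities': array([-0.05087446, -0.03199722,  0.10489604, -0.00168757, -0.02362921,
        0.00387789]), 'effort': array([ 2.34793915e-04, -3.90657985e+01,  1.87399632e+01,  4.21959624e+00,
        1.09762445e-02, -1.95092848e-04]), 'tcp_pos': array([0.26918128, 0.56338357, 0.22147006]), 'ee_rot': array([[-9.02195925e-01, -8.65987384e-04, -4.31325588e-01],
       [ 4.31326450e-01, -2.00124632e-03, -9.02193709e-01],
       [-8.19003753e-05, -9.99997623e-01,  2.17903954e-03]]), 'wrist_force': array([ 0.05295365, -0.44046462,  0.47686505]), 'moment': array([ 0.02839528, -0.00456983,  0.03381831]), 'gripper_width': 1.0033487387207338} 0.0187
scene {'fx': 489.28397971793316, 'fy': 489.28397971793316, 'cx': 258.04993894785895, 'cy': 192.93743527450496, 'distortion': array([-0.13585091,  0.        ,  0.        ,  0.        ,  0.        ]), 'xyz': array([1.01036821, 0.35869584, 0.86464276]), 'orientation': array([[-0.61183593,  0.65479469, -0.44373496],
       [ 0.79098378,  0.50563655, -0.34449432],
       [-0.00120444, -0.56176116, -0.82729859]])} 0.9960174560546875
top {'fx': 360.3982819702417, 'fy': 360.3982819702417, 'cx': 252.99132156122303, 'cy': 189.38679620340628, 'distortion': array([-0.09807188,  0.        ,  0.        ,  0.        ,  0.        ]), 'xyz': array([ 0.43456001, -0.00914589,  0.8112395 ]), 'orientation': array([[ 0.02166764, -0.98177183,  0.18882423],
       [-0.99961495, -0.01799983,  0.02111789],
       [-0.01733414, -0.1892091 , -0.98178381]])} 0.9961191813151041
```

View pics/scene0.png

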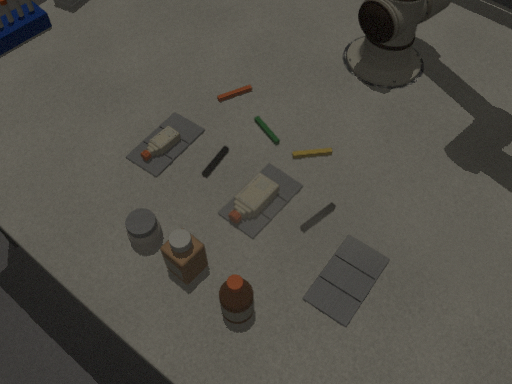

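View pics/top0.png

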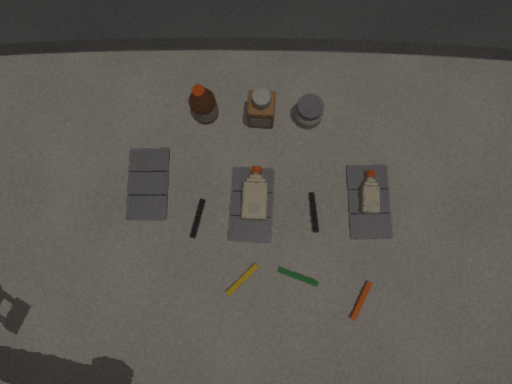

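The top view shows three plates: the empty one at (148,184), the one with the big flask at (252,204) and the one with the small flask at (369,202).
- **Stick candidates (top px):** black (198,218), black (314,212), yellow (241,279), green (298,276), orange (361,300). I choose the two black ones.
- **Scene view:** the same sticks are at (318,216), where one looks greyish from glare, and at (216,161).

Next I check the choice in a close crop and measure.

```bash
cat > h.py <<'E'
import numpy as np,cv2
from station import sense,capture,camera_params,r
def rays(c,px):
    K=np.array([[c['fx'],0,c['cx']],[0,c['fy'],c['cy']],[0,0,1]])
    u=cv2.undistortPoints(np.float64(px).reshape(-1,1,2),K,np.array(c['distortion'])).reshape(-1,2)
    return np.c_[u,np.ones(len(u))]@np.array(c['orientation']).T
def onplane(c,px,z):
    d=rays(c,px);t=(z-c['xyz'][2])/d[:,2]
    return c['xyz']+d*t[:,None]
def proj(c,P):
    K=np.array([[c['fx'],0,c['cx']],[0,c['fy'],c['cy']],[0,0,1]])
    R=np.array(c['orientation']).T;t=-R@c['xyz']
    return cv2.projectPoints(np.float64(P).reshape(-1,1,3),cv2.Rodrigues(R)[0],t,K,np.array(c['distortion']))[0].reshape(-1,2)
def rect(P):
    """min area rect in mm on xy -> centre, long, short, angle of long axis (deg, mod 180)"""
    (cx,cy),(w,h),a=cv2.minAreaRect(np.float32(P[:,:2]*1000))
    if w<h: w,h,a=h,w,a+90
    return np.round([cx,cy,w,h,(a+90)%180-90],1)
def comps(mask,amin=30):
    n,l,st,ce=cv2.connectedComponentsWithStats(mask.astype(np.uint8))
    return [(l==i,st[i],ce[i]) for i in range(1,n) if st[i,4]>=amin]
def contour(m):
    c,_=cv2.findContours(m.astype(np.uint8),cv2.RETR_EXTERNAL,cv2.CHAIN_APPROX_NONE)
    return max(c,key=len).reshape(-1,2)
E
python3 - <<'E'
from h import *
c=camera_params('top');f=np.load('top0.npz');im,d=f['im'],f['d']
hsv=cv2.cvtColor(im,cv2.COLOR_RGB2HSV);g=im.max(2)
roi=np.zeros(g.shape,bool);roi[140:330,100:420]=1
print('dark')
for m,s,ce in comps((g<35)&roi,20): print(s,ce.round(1),rect(onplane(c,contour(m),.012)),im[m].mean(0).round())
print('pale')
print(im[204,252],im[160,150],im[230,100],im[200,252],im[237,252])
big=cv2.resize(im[140:330,110:410],None,fx=2.6,fy=2.6,interpolation=cv2.INTER_CUBIC)
cv2.imwrite('pics/topcrop.png',cv2.convertScaleAbs(big,alpha=2)[...,::-1])
E
```

```text
dark
[310 193   5  15  37] [311.8 200.6] [ 5.665e+02 -1.250e+02  3.190e+01  9.000e+00 -4.000e-01] [32. 30. 29.]
[194 200  10  28  84] [198.6 212.7] [531.2 129.1  62.6   8.4 -12.2] [31. 30. 28.]
[311 209   7  22  54] [313.9 218.9] [ 522.6 -129.1   47.5    8.9    5.6] [31. 30. 29.]
[191 228   5   9  23] [193.  232.2] [489.3 139.1  17.2   7.1 -11.5] [32. 30. 29.]
pale
[110 106  94] [78 75 74] [101  97  91] [121 111  94] [79 79 75]
```

View pics/topcrop.png

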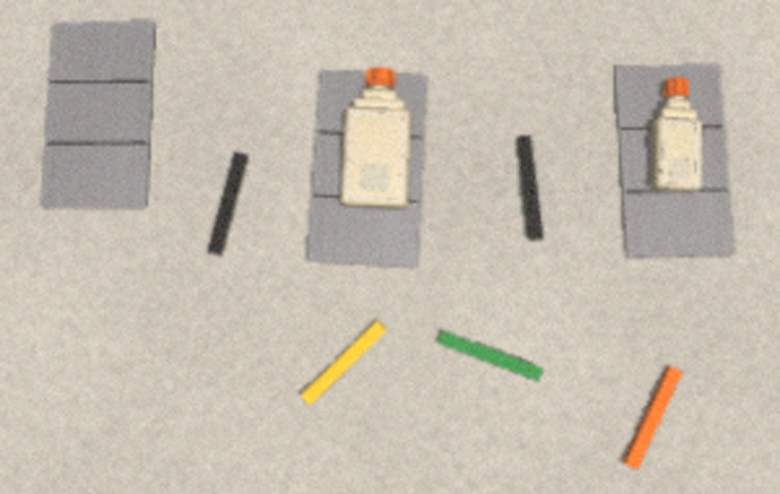

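The crop confirms both sticks are black and similar, at crop px (228,203) and (530,188). Both flask caps point to the far side (+x). Now I measure poses.

```bash
cat > meas.py <<'E'
from h import *
def meas(im,c,roi):
    b=cv2.GaussianBlur(im,(3,3),0).astype(int);g=b.max(2)
    out={}
    st=(g<58)&((b.max(2)-b.min(2))<16)&roi
    print('sticks')
    for m,s,ce in comps(cv2.morphologyEx(st.astype(np.uint8),cv2.MORPH_OPEN,np.ones((3,3))),80): print(s,rect(onplane(c,contour(m),.012)))
    fl=((b[...,0]-b[...,2])>13)&(g>80)&roi
    return b,g,fl
if __name__=='__main__':
    c=camera_params('top');f=np.load('top0.npz');im=f['im']
    roi=np.zeros(im.shape[:2],bool);roi[140:330,100:420]=1
    b,g,fl=meas(im,c,roi)
    d=b[...,0]-b[...,2]
    pl=(d<7)&(g>58)&(g<95)&roi
    pl=cv2.morphologyEx(pl.astype(np.uint8),cv2.MORPH_CLOSE,np.ones((5,5)))
    pl=cv2.morphologyEx(pl,cv2.MORPH_OPEN,np.ones((5,5)))
    print('plates')
    for m,s,ce in comps(pl,800): print(s,rect(onplane(c,contour(m),.006)))
    fl=cv2.morphologyEx(fl.astype(np.uint8),cv2.MORPH_OPEN,np.ones((5,5)))
    print('pale')
    for m,s,ce in comps(fl,80): print(s,rect(onplane(c,contour(m),.034)),im[m].mean(0))
    cv2.imwrite('pics/masks.png',np.dstack([pl*255,fl*255,(g<58)*255*roi]).astype(np.uint8))
    D=f['d'];H=np.zeros(D.shape)
    for p in [(252,200),(370,195),(150,175),(150,205),(198,218),(314,212),(100,230)]:
        w=D[p[1]-2:p[1]+3,p[0]-2:p[0]+3]; q=rays(c,[p])[0]
        print(p,(c['xyz']+q*np.median(w)).round(4))
E
python3 meas.py
```

```text
sticks
[309 193   9  39 222] [ 539.7 -126.7   86.5   13.4    5.8]
[191 199  14  38 204] [521.9 131.4  86.2  12.  -12.5]
plates
[ 126  148   44   72 2931] [600.7 252.9 169.   97.5   1.7]
[ 346  165   46   74 2211] [ 567.8 -255.2  168.8   97.1    1.7]
[ 228  167   44   76 1549] [556.5  11.9 169.   95.6  -2.3]
pale
[ 241  164   27   56 1191] [580.5   3.9 123.2  55.4  -2. ] [113.14189757 103.00839631  87.82031906]
[363 169  17  44 619] [ 586.8 -252.9   97.5   35.9   -2.1] [110.49757674  99.39256866  84.36995153]
[225 263  34  33 389] [390.2  27.5  94.7  17.9 -44.1] [112.12082262  97.93316195  53.27763496]
[351 281  22  40 332] [ 350.6 -226.2   92.6   16.7  -26. ] [115.86144578  72.28313253  46.23192771]
(252, 200) [0.5606 0.0093 0.0329]
(370, 195) [ 0.5771 -0.2517  0.0292]
(150, 175) [0.6195 0.2489 0.0042]
(150, 205) [0.549  0.2435 0.0043]
(198, 218) [0.521  0.1298 0.011 ]
(314, 212) [ 0.5395 -0.1294  0.0109]
(100, 230) [ 0.4889  0.3596 -0.0014]
```

View pics/masks.png

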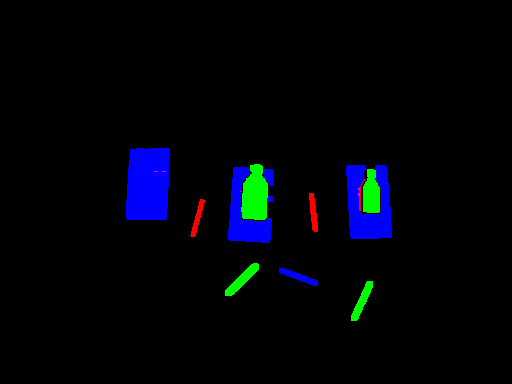

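Plates measure 169x97 and sticks 86x12-13, which matches the description. My order is: small flask to the free plate, then both sticks, then the big flask, then the small flask. First I move above the small flask.

```bash
cat > go.py <<'E'
import sys
from h import *
def go(x,y,z,ang=None):
    """target TCP m; ang = world angle of jaw axis (mod 180). prints shift (tool axes) and turn"""
    s=sense();R=s['ee_rot'];p=s['tcp_pos']
    d=R.T@(np.array([x,y,z])-p)
    j=np.degrees(np.arctan2(R[1,2],R[0,2]))
    # restore vertical + yaw
    t=0
    a=np.radians(j if ang is None else j+((ang-j+90)%180-90))
    zc=np.array([np.cos(a),np.sin(a),0]);yc=np.array([0,0,-1.]);xc=np.cross(yc,zc)
    w=cv2.Rodrigues(R.T@np.c_[xc,yc,zc])[0].ravel()
    print('t',round(s['time_s'],2),'tcp',p.round(4),'jaw',round(j,1),'w',round(s['gripper_width'],3),'F',s['wrist_force'].round(1),'j1,6',s['joints'][[0,5]].round(0))
    print('shift',d.round(4),'turn',w.round(4),'len',np.linalg.norm(d).round(3))
if __name__=='__main__': go(*map(float,sys.argv[1:]))
E
python3 go.py 0.53 -0.25 0.25 -92
```

```text
t 0.1 tcp [0.2692 0.5634 0.2216] jaw -115.6 w 0.998 F [-0.1  0.1 -0. ] j1,6 [ 79. -15.]
shift [-0.5861 -0.0272  0.6215] turn [-1.900e-03 -4.111e-01  3.000e-04] len 0.855
```

>>> {"fn": "move_arm", "kwargs": {
  "increments": "-1 -0.28 -0.015 0.3 0 -0.41 0;-1 -0.28 -0.015 0.3 0 -0.41 0;-1 -0.28 -0.015 0.3 0 -0.41 0;-1 -0.28 -0.015 0.3 0 -0.41 0;-1 -0.28 -0.015 0.3 0 -0.41 0;-1 -0.28 -0.015 0.3 0 -0.41 0;-1 -0.28 -0.015 0.3 0 -0.41 0;-1 -0.28 -0.015 0.3 0 -0.41 0"
}}

```text
time_s: 0.9
tcp_pos: [0.3894, 0.1806, 0.2372]
ee_rot: [[-0.999, -0.0, -0.035], [0.035, 0.0, -0.999], [0.0, -1.0, -0.0]]
wrist_force: [1.4, -0.5, 0.1]
gripper_width: 1.001
```

```bash
python3 go.py 0.53 -0.25 0.25 -92
```

```text
t 0.9 tcp [0.3894 0.1806 0.2372] jaw -92.0 w 1.001 F [ 1.4 -0.5  0.1] j1,6 [47. 41.]
shift [-0.1556 -0.0129  0.4254] turn [ 0.0001 -0.0002  0.0001] len 0.453
```

>>> {"fn": "move_arm", "kwargs": {
  "increments": "-1 -0.15 -0.013 0.42 0 0 0;-1 -0.15 -0.013 0.42 0 0 0;-1 -0.15 -0.013 0.42 0 0 0;-1 -0.15 -0.013 0.42 0 0 0;-1 -0.15 -0.013 0.42 0 0 0;-1 -0.15 -0.013 0.42 0 0 0;-1 -0.15 -0.013 0.42 0 0 0;-1 -0.15 -0.013 0.42 0 0 0"
}}

```text
time_s: 1.7
tcp_pos: [0.5104, -0.2006, 0.2485]
ee_rot: [[-0.999, -0.001, -0.036], [0.036, 0.0, -0.999], [0.001, -1.0, -0.0]]
wrist_force: [1.9, 0.5, 0.0]
gripper_width: 1.0
```

```bash
python3 - <<'E'
from h import *
c=camera_params('wrist');im,d=capture('wrist');print(c,sense()['tcp_pos'],sense()['joint_velocities'].round(2))
cv2.imwrite('pics/w1.png',im[...,::-1]);np.savez('w1.npz',im=im,d=d)
E
```

```text
{'fx': 287.56177375753396, 'fy': 287.56177375753396, 'cx': 259.5580578745558, 'cy': 193.70406587530672, 'distortion': array([0.01699321, 0.        , 0.        , 0.        , 0.        ]), 'xyz': array([ 0.58685452, -0.20320892,  0.41134795]), 'orientation': array([[-3.58043480e-02, -9.60230018e-01, -2.76904968e-01],
       [-9.99358471e-01,  3.46334880e-02,  9.11960417e-03],
       [ 8.33267207e-04,  2.77053847e-01, -9.60854032e-01]])} [ 0.51238452 -0.20632212  0.24806417] [ 5.34 -2.77 -4.77 -1.98  1.06 -9.31]
```

View pics/w1.png

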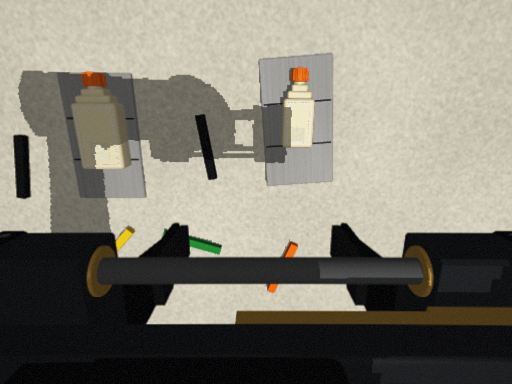

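The wrist view shows the small flask at (299,115) on its plate, the big flask at (100,130) and the black sticks at (205,147) and (22,166). I centre the arm and measure.

>>> {"fn": "move_arm", "kwargs": {
  "increments": "-1 0.01 0 0 0 0 0;-1 0.01 0 0 0 0 0;-1 0.01 0 0 0 0 0;-1 0.01 0 0 0 0 0"
}}

```text
time_s: 2.15
tcp_pos: [0.5005, -0.197, 0.2492]
ee_rot: [[-0.999, 0.001, -0.034], [0.034, -0.0, -0.999], [-0.001, -1.0, -0.0]]
wrist_force: [0.5, -0.3, 0.7]
gripper_width: 1.002
```

```bash
cat > wm.py <<'E'
import sys
from h import *
name=sys.argv[1]
c=camera_params('wrist');s=sense();im,d=capture('wrist')
cv2.imwrite(f'pics/{name}.png',im[...,::-1]);np.savez(f'{name}.npz',im=im,d=d,**{k:v for k,v in c.items()})
print('tcp',s['tcp_pos'].round(4),'qd',np.abs(s['joint_velocities']).max().round(2))
b=cv2.GaussianBlur(im,(3,3),0).astype(int)
roi=np.ones(b.shape[:2],bool);roi[222:]=0
g=b.max(2);df=b[...,0]-b[...,2]
print(np.percentile(g[roi],[5,50,95]))
# height map
yy,xx=np.mgrid[0:384,0:512]
P=c['xyz']+rays(c,np.c_[xx.ravel(),yy.ravel()])*d.reshape(-1,1)
P=P.reshape(384,512,3);np.save(f'{name}_P.npy',P)
E
cat go.py >/dev/null; python3 wm.py w2; python3 - <<'E'
from h import *
f=np.load('w2.npz');im=f['im'];P=np.load('w2_P.npy')
for p in [(300,110),(100,130),(300,170),(205,147),(200,20),(330,80),(130,90)]:
    print(p,im[p[1],p[0]],P[p[1],p[0]].round(4))
cv2.imwrite('pics/w2H.png',np.clip(P[...,2]*1000*5+30,0,255).astype(np.uint8))
E
```

```text
tcp [ 0.5005 -0.197   0.2492] qd 0.34
[ 95. 204. 215.]
(300, 110) [240 233 200] [ 0.5762 -0.2515  0.0297]
(100, 130) [128 122  95] [0.5598 0.0049 0.0338]
(300, 170) [167 166 160] [ 0.4934 -0.2553  0.0051]
(205, 147) [26 27 26] [ 0.5315 -0.123   0.0123]
(200, 20) [195 190 171] [ 6.890e-01 -1.285e-01  6.000e-04]
(330, 80) [154 155 149] [ 0.6124 -0.2933  0.0082]
(130, 90) [78 78 75] [ 0.6088 -0.0293  0.0059]
```

View pics/w2.png

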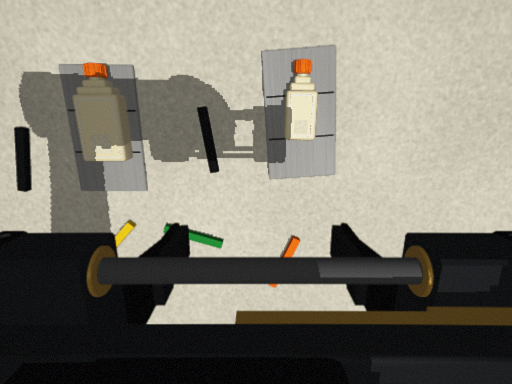

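View pics/w2H.png

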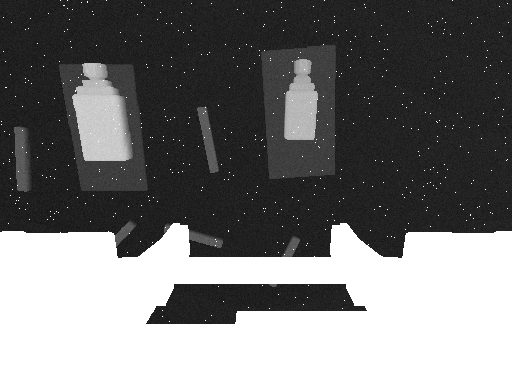

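```bash
cat > pc.py <<'E'
from h import *
def cloud(name):
    """wrist cloud in world, depth denoised"""
    f=np.load(f'{name}.npz');c={k:f[k] for k in ('fx','fy','cx','cy','distortion','xyz','orientation')}
    for k in('fx','fy','cx','cy'): c[k]=float(c[k])
    d=cv2.medianBlur(f['d'],3);yy,xx=np.mgrid[0:384,0:512]
    P=(c['xyz']+rays(c,np.c_[xx.ravel(),yy.ravel()])*d.reshape(-1,1)).reshape(384,512,3)
    return P,f['im'],c
def seg(P,lo,hi,cx,cy,rad,rowmax=222):
    m=(P[...,2]>lo)&(P[...,2]<hi)&(np.hypot(P[...,0]-cx,P[...,1]-cy)<rad);m[rowmax:]=0
    m=cv2.morphologyEx(m.astype(np.uint8),cv2.MORPH_OPEN,np.ones((3,3)))
    cs=comps(m,15)
    return max(cs,key=lambda t:t[1][4])[0] if cs else m.astype(bool)
def along(Q,ang,c):
    a=np.radians(ang);e=np.array([np.cos(a),np.sin(a)]);n=np.array([-e[1],e[0]])
    q=Q[:,:2]-c;return q@e,q@n
def flask(P,floor,h,L,W,cx,cy,capsign=None,rowmax=222,rad=.085):
    m=seg(P,floor+h-.006,floor+h+.006,cx,cy,rad,rowmax);Q=P[m]
    r0=rect(Q)
    # body only: iterate, keep points whose cross-section is wide
    ang=r0[4];c=r0[:2]/1000
    u,v=along(Q,ang,c)
    bins=np.arange(u.min(),u.max(),.003);ok=np.zeros(len(u),bool)
    for b in bins:
        k=(u>=b)&(u<b+.003)
        if k.sum()>4 and np.ptp(v[k])>.82*W: ok|=k
    rb=rect(Q[ok])
    return r0,rb
def edges(P,m):
    return rect(P[m])
E
python3 - <<'E'
from pc import *
P,im,c=cloud('w2')
print('ground z',np.median(P[5:40,150:250,2]))
print('small',*flask(P,.006,.024,.062,.040,.575,-.252))
print('big',*flask(P,.006,.028,.084,.056,.565,.004))
print('stickR',rect(P[seg(P,.006,.02,.539,-.127,.06)]))
print('stickL',rect(P[seg(P,.006,.02,.521,.13,.06)]))
for n,x,y in(('psmall',.568,-.255),('pbig',.5565,.012)):
    m=(P[...,2]>.003)&(np.abs(P[...,0]-x)<.1)&(np.abs(P[...,1]-y)<.062);m[222:]=0
    m=cv2.morphologyEx(m.astype(np.uint8),cv2.MORPH_OPEN,np.ones((3,3)));m=max(comps(m),key=lambda t:t[1][4])[0]
    print(n,rect(P[m]), 'z',np.median(P[m&(P[...,2]<.012)][:,2]))
E
```

```text
ground z 0.0006607600726742935
small [ 587.8 -253.    96.6   40.    -1.9] [ 569.3 -252.4   59.5   40.    -1.9]
big [579.8   4.9 118.4  56.3  -1.4] [562.5   5.4  84.   56.3  -1.4]
stickR [ 540.5 -127.2   89.6   12.3    6.5]
stickL [521.8 133.5  90.6  14.1 -12.4]
psmall [ 568.6 -254.5  170.4   95.7    2.1] z 0.006725408136838862
pbig [557.3  13.3 169.5  97.7  -1.8] z 0.006374097788579086
```

```bash
python3 go.py 0.5695 -0.2524 0.06 -91.9;python3 go.py 0.5695 -0.2524 0.010 -91.9
```

```text
t 2.2 tcp [ 0.5005 -0.1971  0.2492] jaw -91.9 w 1.005 F [-0.7 -0.3 -0.3] j1,6 [-4. 92.]
shift [-0.0707  0.1893  0.053 ] turn [-0.     -0.0007 -0.0007] len 0.209
t 2.2 tcp [ 0.5005 -0.1971  0.2492] jaw -91.9 w 1.005 F [-0.7 -0.3 -0.3] j1,6 [-4. 92.]
shift [-0.0706  0.2392  0.053 ] turn [-0.     -0.0007 -0.0007] len 0.255
```

>>> {"fn": "move_arm", "kwargs": {
  "increments": "-1 -0.0707 0.08 0.053 0 0 0;-1 -0.0707 0.08 0.053 0 0 0;-1 -0.0707 0.12 0.053 0 0 0;-1 -0.0707 0.16 0.053 0 0 0;-1 -0.0707 0.18 0.053 0 0 0;-1 -0.0707 0.189 0.053 0 0 0;-1 -0.0707 0.189 0.053 0 0 0;-1 -0.0707 0.189 0.053 0 0 0"
}}

```text
time_s: 3.0
tcp_pos: [0.5706, -0.2535, 0.0616]
ee_rot: [[-0.999, 0.003, -0.035], [0.035, -0.001, -0.999], [-0.003, -1.0, 0.001]]
wrist_force: [-0.2, -0.8, 0.5]
gripper_width: 1.003
```

```bash
python3 go.py 0.5695 -0.2524 0.010 -91.9
```

```text
t 3.0 tcp [ 0.5706 -0.2535  0.0616] jaw -92.0 w 1.003 F [-0.2 -0.8  0.5] j1,6 [-9. 97.]
shift [ 0.0013  0.0516 -0.0011] turn [-0.0009 -0.0014 -0.0031] len 0.052
```

>>> {"fn": "move_arm", "kwargs": {
  "increments": "-1 0.001 0.03 -0.001 0 0 0;-1 0.001 0.05 -0.001 0 0 0;-1 0.001 0.05 -0.001 0 0 0;-1 0.001 0.05 -0.001 0 0 0;1 0.001 0.05 -0.001 0 0 0;1 0.001 0.05 -0.001 0 0 0;1 0.001 0.05 -0.001 0 0 0;1 0.001 0.05 -0.001 0 0 0"
}}

```text
time_s: 3.8
tcp_pos: [0.5686, -0.2526, 0.0105]
ee_rot: [[-0.999, 0.001, -0.036], [0.036, -0.0, -0.999], [-0.001, -1.0, 0.0]]
wrist_force: [0.0, -0.2, 0.2]
gripper_width: 0.723
```

>>> {"fn": "move_arm", "kwargs": {
  "increments": "1 0 0 0 0 0 0;1 0 0 0 0 0 0;1 0 0 0 0 0 0;1 0 0 0 0 0 0"
}}

```text
time_s: 4.2
tcp_pos: [0.5682, -0.2526, 0.0098]
ee_rot: [[-0.999, -0.0, -0.036], [0.036, 0.0, -0.999], [0.0, -1.0, 0.0]]
wrist_force: [-0.9, 0.6, 0.6]
gripper_width: 0.457
```

Gripped (0.457 × 87 = 39.8 mm). Lift and carry it to the free plate.

```bash
python3 go.py 0.601 0.253 0.13 -88.3
```

```text
t 4.2 tcp [ 0.5682 -0.2526  0.0098] jaw -92.1 w 0.457 F [-0.9  0.6  0.6] j1,6 [-9. 97.]
shift [-0.0146 -0.1202 -0.5064] turn [ 0.     -0.0655  0.0001] len 0.521
```

>>> {"fn": "move_arm", "kwargs": {
  "increments": "1 0 -0.03 0 0 0 0;1 0 -0.07 0 0 0 0;1 0 -0.12 -0.02 0 0 0;1 0 -0.12 -0.06 0 0 0;1 0 -0.12 -0.11 0 0 0;1 0 -0.12 -0.16 0 0 0;1 0 -0.12 -0.21 0 0 0;1 0 -0.12 -0.26 0 0 0"
}}

```text
time_s: 5.0
tcp_pos: [0.5772, 0.0092, 0.1299]
ee_rot: [[-0.999, 0.0, -0.036], [0.036, 0.0, -0.999], [-0.0, -1.0, -0.0]]
wrist_force: [0.8, 0.8, -0.1]
gripper_width: 0.456
```

```bash
python3 go.py 0.601 0.253 0.13 -88.3
```

```text
t 5.0 tcp [0.5772 0.0092 0.1299] jaw -92.1 w 0.456 F [ 0.8  0.8 -0.1] j1,6 [17. 71.]
shift [-1.510e-02 -1.000e-04 -2.445e-01] turn [ 0.0001 -0.0657 -0.    ] len 0.245
```

>>> {"fn": "move_arm", "kwargs": {
  "increments": "1 -0.015 0 -0.05 0 -0.065 0;1 -0.015 0 -0.1 0 -0.065 0;1 -0.015 0 -0.15 0 -0.065 0;1 -0.015 0 -0.2 0 -0.065 0;1 -0.015 0 -0.235 0 -0.065 0;1 -0.015 0 -0.244 0 -0.065 0;1 -0.015 0 -0.244 0 -0.065 0;1 -0.015 0 -0.244 0 -0.065 0"
}}

```text
time_s: 5.8
tcp_pos: [0.6009, 0.2496, 0.1294]
ee_rot: [[-1.0, -0.001, 0.029], [-0.029, -0.001, -1.0], [0.001, -1.0, 0.001]]
wrist_force: [0.1, 0.0, -1.3]
gripper_width: 0.457
```

```bash
python3 go.py 0.601 0.253 0.0105 -88.3
```

```text
t 5.8 tcp [0.6009 0.2496 0.1294] jaw -88.4 w 0.457 F [ 0.1  0.  -1.3] j1,6 [37. 55.]
shift [-0.0004  0.1189 -0.0035] turn [-0.0007 -0.0011  0.0012] len 0.119
```

>>> {"fn": "move_arm", "kwargs": {
  "increments": "1 0 0.04 -0.003 0 0 0;1 0 0.08 -0.003 0 0 0;1 0 0.1 -0.003 0 0 0;1 0 0.11 -0.003 0 0 0;1 0 0.115 -0.003 0 0 0;1 0 0.118 -0.003 0 0 0;1 0 0.118 -0.003 0 0 0;1 0 0.118 -0.003 0 0 0"
}}

```text
time_s: 6.6
tcp_pos: [0.6019, 0.2539, 0.0131]
ee_rot: [[-1.0, 0.002, 0.029], [-0.029, 0.001, -1.0], [-0.002, -1.0, -0.001]]
wrist_force: [-0.0, 0.3, -0.5]
gripper_width: 0.457
```

```bash
python3 go.py 0.601 0.253 0.0095 -88.3
```

```text
t 6.6 tcp [0.6019 0.2539 0.0131] jaw -88.3 w 0.457 F [-0.   0.3 -0.5] j1,6 [37. 55.]
shift [0.001  0.0036 0.0009] turn [ 0.0012 -0.0004 -0.002 ] len 0.004
```

>>> {"fn": "move_arm", "kwargs": {
  "increments": "1 0 0.002 0 0 0 0;1 0 0.003 0 0 0 0;1 0 0.003 0 0 0 0;-1 0 0.003 0 0 0 0;-1 0 0.003 0 0 0 0;-1 0 0.003 0 0 0 0;-1 0 0.003 0 0 0 0;-1 0 0.003 0 0 0 0"
}}

```text
time_s: 7.4
tcp_pos: [0.6011, 0.2535, 0.0086]
ee_rot: [[-1.0, -0.0, 0.029], [-0.029, -0.0, -1.0], [0.0, -1.0, 0.0]]
wrist_force: [0.3, 0.5, -0.4]
gripper_width: 0.822
```

```bash
python3 go.py 0.51 0.16 0.2 -102.4
```

```text
t 7.4 tcp [0.6011 0.2535 0.0086] jaw -88.3 w 0.822 F [ 0.3  0.5 -0.4] j1,6 [37. 55.]
shift [ 0.0939 -0.1914  0.0908] turn [-2.000e-04  2.456e-01  3.000e-04] len 0.232
```

>>> {"fn": "move_arm", "kwargs": {
  "increments": "-1 0 -0.05 0 0 0 0;-1 0 -0.1 0 0 0 0;-1 0.02 -0.15 0.02 0 0.1 0;-1 0.05 -0.19 0.05 0 0.2 0;-1 0.09 -0.2 0.09 0 0.25 0;-1 0.09 -0.2 0.09 0 0.25 0;-1 0.09 -0.2 0.09 0 0.25 0;-1 0.09 -0.2 0.09 0 0.25 0"
}}

```text
time_s: 8.2
tcp_pos: [0.5141, 0.1611, 0.2092]
ee_rot: [[-0.976, 0.001, -0.219], [0.219, 0.001, -0.976], [-0.001, -1.0, -0.001]]
wrist_force: [0.6, 0.6, -0.1]
gripper_width: 1.001
```

```bash
python3 wm.py w3; python3 - <<'E'
from pc import *
P,im,c=cloud('w3')
print('small',*flask(P,.006,.024,.062,.040,.601,.253))
print('stickL',rect(P[seg(P,.006,.02,.521,.13,.06)]))
for n,x,y in(('pfree',.60,.253),):
    m=(P[...,2]>.003)&(np.abs(P[...,0]-x)<.1)&(np.abs(P[...,1]-y)<.062);m[222:]=0
    m=cv2.morphologyEx(m.astype(np.uint8),cv2.MORPH_OPEN,np.ones((3,3)));m=max(comps(m),key=lambda t:t[1][4])[0]
    print(n,rect(P[m]))
E
python3 go.py 0.522 0.1328 0.05 -102.4
```

```text
tcp [0.5141 0.1611 0.2092] qd 2.23
[ 86. 210. 222.]
small [621.  253.6  98.3  40.3   1.5] [603.4 253.1  63.   40.3   1.5]
stickL [522.2 134.2  87.9  11.9 -12.5]
pfree [600.8 255.5 170.3  96.9   1.7]
t 8.25 tcp [0.5143 0.1614 0.2086] jaw -102.6 w 1.001 F [ 0.2  0.2 -0.1] j1,6 [35. 43.]
shift [-0.0137  0.1586  0.0263] turn [ 0.0002 -0.0042 -0.0002] len 0.161
```

View pics/w3.png

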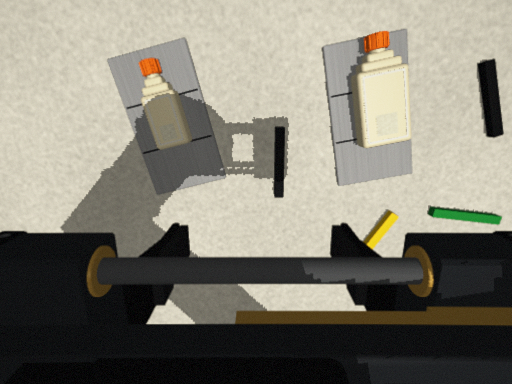

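Small flask is parked at (603.4, 253.1) mm on the free plate, seen at (168,120). Stick L is at (279,160). I pick up stick L.

>>> {"fn": "move_arm", "kwargs": {
  "increments": "-1 -0.014 0.05 0.025 0 0 0;-1 -0.014 0.09 0.025 0 0 0;-1 -0.014 0.13 0.025 0 0 0;-1 -0.014 0.15 0.025 0 0 0;-1 -0.014 0.16 0.025 0 0 0;-1 -0.014 0.16 0.025 0 0 0;-1 -0.014 0.16 0.025 0 0 0;-1 -0.014 0.16 0.025 0 0 0"
}}

```text
time_s: 9.05
tcp_pos: [0.5232, 0.1343, 0.0501]
ee_rot: [[-0.976, 0.003, -0.219], [0.219, 0.001, -0.976], [-0.002, -1.0, -0.002]]
wrist_force: [-0.5, -0.0, -0.1]
gripper_width: 1.001
```

```bash
python3 go.py 0.522 0.134 0.004 -102.5
```

```text
t 9.05 tcp [0.5232 0.1343 0.0501] jaw -102.6 w 1.001 F [-0.5 -0.  -0.1] j1,6 [32. 46.]
shift [0.0012 0.0461 0.0006] turn [ 0.002  -0.0022 -0.0024] len 0.046
```

>>> {"fn": "move_arm", "kwargs": {
  "increments": "-1 0.001 0.025 0 0 0 0;-0.3 0.001 0.04 0 0 0 0;-0.3 0.001 0.0455 0 0 0 0;-0.3 0.001 0.0455 0 0 0 0;-0.3 0.001 0.0455 0 0 0 0;1 0.001 0.0455 0 0 0 0;1 0.001 0.0455 0 0 0 0;1 0.001 0.0455 0 0 0 0"
}}

```text
time_s: 9.85
tcp_pos: [0.5214, 0.1339, 0.0038]
ee_rot: [[-0.976, 0.001, -0.219], [0.219, 0.001, -0.976], [-0.001, -1.0, -0.001]]
wrist_force: [-1.0, 0.2, -0.3]
gripper_width: 0.466
```

>>> {"fn": "move_arm", "kwargs": {
  "increments": "1 0 0 0 0 0 0;1 0 0 0 0 0 0;1 0 0 0 0 0 0;1 0 0 0 0 0 0;1 0 0 0 0 0 0;1 0 0 0 0 0 0;1 0 0 0 0 0 0"
}}

```text
time_s: 10.55
tcp_pos: [0.5211, 0.1337, 0.0033]
ee_rot: [[-0.976, -0.0, -0.219], [0.219, -0.0, -0.976], [0.0, -1.0, 0.0]]
wrist_force: [0.4, -0.1, 0.1]
gripper_width: 0.131
```

```bash
python3 go.py 0.522 0.134 0.004 -102.5
```

```text
t 10.55 tcp [0.5211 0.1337 0.0033] jaw -102.7 w 0.131 F [ 0.4 -0.1  0.1] j1,6 [32. 46.]
shift [-0.0008 -0.0007 -0.0005] turn [-0.     -0.0027  0.    ] len 0.001
```

Gripped stick L (0.131 × 87 = 11.4 mm). I carry it towards plate_small and look at its lines on the way.

```bash
python3 go.py 0.49 -0.24 0.2 -90
```

```text
t 10.55 tcp [0.5211 0.1337 0.0033] jaw -102.7 w 0.131 F [ 0.4 -0.1  0.1] j1,6 [32. 46.]
shift [-0.0515 -0.1967  0.3715] turn [-0.     -0.2208  0.    ] len 0.423
```

>>> {"fn": "move_arm", "kwargs": {
  "increments": "1 0 -0.04 0 0 0 0;1 0 -0.09 0 0 0 0;1 0 -0.13 0.02 0 -0.1 0;1 -0.01 -0.16 0.06 0 -0.22 0;1 -0.02 -0.19 0.1 0 -0.22 0;1 -0.03 -0.196 0.15 0 -0.22 0;1 -0.03 -0.196 0.2 0 -0.22 0;1 -0.04 -0.196 0.25 0 -0.22 0"
}}

```text
time_s: 11.35
tcp_pos: [0.5044, -0.1165, 0.2]
ee_rot: [[-1.0, 0.001, -0.0], [0.0, 0.001, -1.0], [-0.001, -1.0, -0.001]]
wrist_force: [0.8, 0.6, -0.8]
gripper_width: 0.131
```

```bash
python3 go.py 0.49 -0.24 0.2 -90
```

```text
t 11.35 tcp [ 0.5044 -0.1165  0.2   ] jaw -90.0 w 0.131 F [ 0.8  0.6 -0.8] j1,6 [ 5. 85.]
shift [ 1.440e-02 -1.000e-04  1.235e-01] turn [ 0.0006 -0.0002 -0.0011] len 0.124
```

>>> {"fn": "move_arm", "kwargs": {
  "increments": "1 0.014 0 0.05 0 0 0;1 0.014 0 0.1 0 0 0;1 0.014 0 0.123 0 0 0;1 0.014 0 0.123 0 0 0;1 0.014 0 0.123 0 0 0;1 0.014 0 0.123 0 0 0"
}}

```text
time_s: 11.95
tcp_pos: [0.4913, -0.2371, 0.1992]
ee_rot: [[-1.0, -0.0, 0.0], [-0.0, 0.0, -1.0], [0.0, -1.0, -0.0]]
wrist_force: [-0.3, 0.3, -0.1]
gripper_width: 0.134
```

```bash
python3 wm.py w4; python3 - <<'E'
from pc import *
P,im,c=cloud('w4')
x,y=.568,-.255
m=(P[...,2]>.003)&(np.abs(P[...,0]-x)<.1)&(np.abs(P[...,1]-y)<.062);m[222:]=0
m=cv2.morphologyEx(m.astype(np.uint8),cv2.MORPH_OPEN,np.ones((3,3)));m=max(comps(m),key=lambda t:t[1][4])[0]
print('psmall',rect(P[m]))
print('stickR',rect(P[seg(P,.006,.02,.539,-.127,.06)]))
# plane at z=.006 contour, and lines
h=cv2.morphologyEx(m.astype(np.uint8),cv2.MORPH_CLOSE,np.ones((5,5)))
print('plate contour',rect(onplane(c,contour(h),.006)))
g=im.max(2).astype(int);bh=cv2.morphologyEx(im.max(2),cv2.MORPH_BLACKHAT,np.ones((7,7),np.uint8))
l=(bh>35)&cv2.erode(h,np.ones((5,5))).astype(bool)
for mm,s,ce in comps(l,15):
    q=onplane(c,np.argwhere(mm)[:,::-1],.006);print('line',s,rect(q),q.mean(0).round(4))
E
```

```text
tcp [ 0.4913 -0.2371  0.1992] qd 0.78
[ 99. 233. 240.]
psmall [ 568.5 -254.6  170.5   96.1    2.1]
stickR [ 540.2 -127.4   89.4   12.3    6.5]
plate contour [ 540.5 -255.5  225.5   95.5    2. ]
line [235  83  78   5 203] [ 596.2 -253.4   89.3    2.8  -88. ] [ 0.5962 -0.2542  0.006 ]
line [238 132  74   5 164] [ 540.3 -255.4   88.7    2.8  -87.9] [ 0.5403 -0.2571  0.006 ]
```

View pics/w4.png

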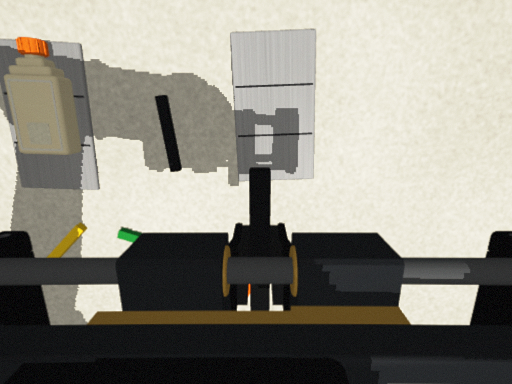

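```bash
python3 go.py 0.5964 -0.2547 0.1 -20
```

```text
t 12.0 tcp [ 0.4914 -0.2369  0.1993] jaw -90.0 w 0.135 F [ 0.3  0.3 -0.1] j1,6 [-9. 99.]
shift [-0.105   0.0993  0.0179] turn [ 2.000e-04 -1.221e+00 -1.000e-04] len 0.146
```

>>> {"fn": "move_arm", "kwargs": {
  "increments": "1 -0.03 0 0.01 0 -1.2 0;1 -0.06 0.03 0.018 0 -1.2 0;1 -0.09 0.06 0.018 0 -1.2 0;1 -0.105 0.099 0.018 0 -1.2 0;1 -0.105 0.099 0.018 0 -1.2 0;1 -0.105 0.099 0.018 0 -1.2 0;1 -0.105 0.099 0.018 0 -1.2 0;1 -0.105 0.099 0.018 0 -1.2 0"
}}

```text
time_s: 12.8
tcp_pos: [0.5968, -0.2545, 0.1002]
ee_rot: [[-0.355, -0.0, 0.935], [-0.935, 0.0, -0.355], [0.0, -1.0, -0.0]]
wrist_force: [0.3, -0.2, -0.4]
gripper_width: 0.134
```

```bash
python3 go.py 0.5964 -0.2547 0.06 2.05
```

```text
t 12.8 tcp [ 0.5968 -0.2545  0.1002] jaw -20.8 w 0.134 F [ 0.3 -0.2 -0.4] j1,6 [ -9. 168.]
shift [ 0.0004  0.0402 -0.0003] turn [ 0.0004 -0.3988 -0.    ] len 0.04
```

J6 turns the other way to what I assumed (168° now, limit 177°), so I turn back the long way round, to jaw −178.

>>> {"fn": "move_arm", "kwargs": {
  "increments": "1 0 0 0 0 1.2 0;1 0 0 0 0 1.2 0;1 0 0 0 0 1.2 0;1 0 0 0 0 1.2 0;1 0 0 0 0 1.2 0;1 0 0 0 0 1.2 0;1 0 0 0 0 1.2 0;1 0 0 0 0 1.2 0"
}}

```text
time_s: 13.6
tcp_pos: [0.5968, -0.2545, 0.1005]
ee_rot: [[-1.0, 0.0, -0.005], [0.005, 0.0, -1.0], [-0.0, -1.0, -0.0]]
wrist_force: [-0.9, -0.2, 0.7]
gripper_width: 0.134
```

>>> {"fn": "move_arm", "kwargs": {
  "increments": "1 0 0 0 0 1.2 0;1 0 0 0 0 1.2 0;1 0 0 0 0 1.2 0;1 0 0 0 0 1.2 0;1 0 0 0 0 1.2 0;1 0 0 0 0 1.2 0;1 0 0 0 0 1.2 0;1 0 0 0 0 1.2 0"
}}

```text
time_s: 14.4
tcp_pos: [0.5968, -0.2545, 0.1004]
ee_rot: [[-0.358, 0.0, -0.934], [0.934, 0.0, -0.358], [0.0, -1.0, -0.0]]
wrist_force: [0.5, 0.2, 0.2]
gripper_width: 0.133
```

```bash
python3 go.py 0.5964 -0.2527 0.03 -177.95
```

```text
t 14.4 tcp [ 0.5968 -0.2545  0.1004] jaw -159.0 w 0.133 F [0.5 0.2 0.2] j1,6 [-9. 30.]
shift [ 0.0018  0.0704 -0.0003] turn [0.000e+00 3.304e-01 1.000e-04] len 0.07
```

>>> {"fn": "move_arm", "kwargs": {
  "increments": "1 0.002 0.02 0 0 0.33 0;1 0.002 0.04 0 0 0.33 0;1 0.002 0.06 0 0 0.33 0;1 0.002 0.068 0 0 0.33 0;1 0.002 0.07 0 0 0.33 0;1 0.002 0.07 0 0 0.33 0;1 0.002 0.07 0 0 0.33 0;1 0.002 0.07 0 0 0.33 0"
}}

```text
time_s: 15.2
tcp_pos: [0.5964, -0.2543, 0.0315]
ee_rot: [[-0.04, 0.002, -0.999], [0.999, -0.0, -0.04], [-0.001, -1.0, -0.002]]
wrist_force: [-0.4, 0.3, -0.9]
gripper_width: 0.138
```

```bash
python3 go.py 0.5964 -0.2527 0.0095 -177.95
```

```text
t 15.2 tcp [ 0.5964 -0.2543  0.0315] jaw -177.7 w 0.138 F [-0.4  0.3 -0.9] j1,6 [-9. 11.]
shift [ 0.0016  0.022  -0.    ] turn [ 0.002   0.0046 -0.0005] len 0.022
```

>>> {"fn": "move_arm", "kwargs": {
  "increments": "1 0.0015 0.012 0 0 0.004 0;1 0.0015 0.016 0 0 0.004 0;1 0.0015 0.018 0 0 0.004 0;1 0.0015 0.018 0 0 0.004 0;1 0.0015 0.018 0 0 0.004 0"
}}

```text
time_s: 15.7
tcp_pos: [0.5957, -0.2528, 0.0123]
ee_rot: [[-0.036, -0.0, -0.999], [0.999, -0.0, -0.036], [-0.0, -1.0, 0.0]]
wrist_force: [-0.4, -0.0, -0.0]
gripper_width: 0.134
```

```bash
python3 go.py 0.5964 -0.2527 0.0093 -177.95
```

```text
t 15.7 tcp [ 0.5957 -0.2528  0.0123] jaw -177.9 w 0.134 F [-0.4 -0.  -0. ] j1,6 [-9. 11.]
shift [ 0.0001  0.003  -0.0007] turn [-0.      0.0003 -0.0001] len 0.003
```

>>> {"fn": "move_arm", "kwargs": {
  "increments": "1 0 0.0015 -0.0007 0 0 0;1 0 0.0028 -0.0007 0 0 0;1 0 0.0028 -0.0007 0 0 0;1 0 0.0028 -0.0007 0 0 0;0.2 0 0.0028 -0.0007 0 0 0;0.2 0 0.0028 -0.0007 0 0 0;0.2 0 0.0028 -0.0007 0 0 0;0.2 0 0.0028 -0.0007 0 0 0"
}}

```text
time_s: 16.5
tcp_pos: [0.5963, -0.2527, 0.0096]
ee_rot: [[-0.036, 0.0, -0.999], [0.999, -0.0, -0.036], [-0.0, -1.0, -0.0]]
wrist_force: [0.1, 0.1, 0.7]
gripper_width: 0.371
```

```bash
python3 go.py 0.5402 -0.1274 0.15 -83.5
```

```text
t 16.5 tcp [ 0.5963 -0.2527  0.0096] jaw -177.9 w 0.371 F [0.1 0.1 0.7] j1,6 [-9. 11.]
shift [ 0.1272 -0.1404  0.0516] turn [1.0000e-04 1.4933e+00 1.0000e-04] len 0.196
```

>>> {"fn": "move_arm", "kwargs": {
  "increments": "0 0 -0.03 0 0 0 0;0 0 -0.07 0 0 0 0;-1 0.03 -0.11 0.03 0 -1.64 0;-1 0.06 -0.14 0.06 0 -1.64 0;-1 0.09 -0.17 0.09 0 -1.64 0;-1 0.096 -0.18 0.092 0 -1.64 0;-1 0.096 -0.18 0.092 0 -1.64 0;-1 0.096 -0.18 0.092 0 -1.64 0"
}}

```text
time_s: 17.3
tcp_pos: [0.5008, -0.1595, 0.1911]
ee_rot: [[-0.809, 0.003, -0.587], [0.587, 0.0, -0.809], [-0.002, -1.0, -0.002]]
wrist_force: [-0.8, 0.5, 0.0]
gripper_width: 0.95
```

```bash
python3 go.py 0.50 -0.16 0.19 -83.5
```

```text
t 17.3 tcp [ 0.5008 -0.1595  0.1911] jaw -126.0 w 0.95 F [-0.8  0.5  0. ] j1,6 [ 0. 54.]
shift [0.0004 0.0011 0.0009] turn [ 0.0009 -0.741  -0.003 ] len 0.001
```

>>> {"fn": "move_arm", "kwargs": {
  "increments": "-1 0 0 0 0 -0.74 0;-1 0 0 0 0 -0.74 0;-1 0 0 0 0 -0.74 0;-1 0 0 0 0 -0.74 0;-1 0 0 0 0 -0.74 0;-1 0 0 0 0 -0.74 0;-1 0 0 0 0 -0.74 0"
}}

```text
time_s: 18.0
tcp_pos: [0.5008, -0.1601, 0.1896]
ee_rot: [[-0.995, 0.0, 0.102], [-0.102, 0.0, -0.995], [-0.0, -1.0, -0.0]]
wrist_force: [0.3, -0.1, -0.1]
gripper_width: 1.005
```

```bash
python3 wm.py w5; python3 - <<'E'
from pc import *
P,im,c=cloud('w5')
print('stickR',rect(P[seg(P,.006,.02,.540,-.127,.06)]))
print('stick placed',rect(P[seg(P,.012,.026,.596,-.254,.06)]))
E
python3 go.py 0.5402 -0.1274 0.05 -83.5
```

```text
tcp [ 0.5008 -0.1601  0.1896] qd 0.25
[106. 211. 224.]
stickR [ 540.2 -127.    89.    12.1    6.7]
stick placed [ 596.7 -253.    91.2   12.   -88.1]
t 18.05 tcp [ 0.5009 -0.1601  0.1896] jaw -84.1 w 1.001 F [-0.2  1.2 -0.3] j1,6 [-0. 96.]
shift [-0.0425  0.1396 -0.0285] turn [ 0.     -0.0108 -0.0001] len 0.149
```

View pics/w5.png

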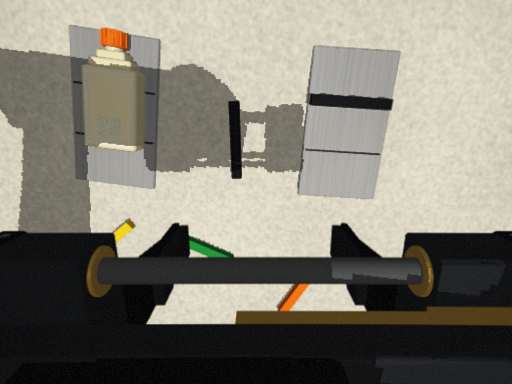

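The first stick lies on the far line, measured at (596.7, −253.0) against a target of (596.4, −253.7), seen at (350,101). Now stick R.

>>> {"fn": "move_arm", "kwargs": {
  "increments": "-1 -0.042 0.04 -0.0285 0 -0.01 0;-1 -0.042 0.08 -0.0285 0 -0.01 0;-1 -0.042 0.12 -0.0285 0 -0.01 0;-0.3 -0.042 0.14 -0.0285 0 -0.01 0;-0.3 -0.042 0.14 -0.0285 0 -0.01 0;-0.3 -0.042 0.14 -0.0285 0 -0.01 0;-0.3 -0.042 0.14 -0.0285 0 -0.01 0"
}}

```text
time_s: 18.75
tcp_pos: [0.5412, -0.1274, 0.0514]
ee_rot: [[-0.993, 0.004, 0.115], [-0.115, -0.0, -0.993], [-0.004, -1.0, 0.001]]
wrist_force: [-0.8, -0.2, -0.5]
gripper_width: 0.725
```

```bash
python3 go.py 0.5402 -0.1272 0.0038 -83.4
```

```text
t 18.75 tcp [ 0.5412 -0.1274  0.0514] jaw -83.4 w 0.725 F [-0.8 -0.2 -0.5] j1,6 [ 3. 93.]
shift [ 0.0011  0.0475 -0.0004] turn [-0.0006 -0.0003 -0.0037] len 0.048
```

>>> {"fn": "move_arm", "kwargs": {
  "increments": "-0.3 0.0005 0.03 0 0 0 0;-0.3 0.0005 0.046 0 0 0 0;-0.3 0.0005 0.047 0 0 0 0;1 0.0005 0.047 0 0 0 0;1 0.0005 0.047 0 0 0 0;1 0.0005 0.047 0 0 0 0;1 0.0005 0.047 0 0 0 0;1 0.0005 0.047 0 0 0 0"
}}

```text
time_s: 19.55
tcp_pos: [0.5395, -0.1274, 0.003]
ee_rot: [[-0.993, 0.001, 0.115], [-0.115, 0.0, -0.993], [-0.001, -1.0, 0.0]]
wrist_force: [0.7, -0.2, -0.8]
gripper_width: 0.281
```

>>> {"fn": "move_arm", "kwargs": {
  "increments": "1 0 0 0 0 0 0;1 0 0 0 0 0 0;1 0 0 0 0 0 0;1 0 0 0 0 0 0;1 0 0 0 0 0 0;1 0 0 0 0 0 0"
}}

```text
time_s: 20.15
tcp_pos: [0.5392, -0.1274, 0.0026]
ee_rot: [[-0.993, 0.0, 0.115], [-0.115, -0.0, -0.993], [-0.0, -1.0, 0.0]]
wrist_force: [0.2, 0.1, 1.7]
gripper_width: 0.131
```

```bash
python3 go.py 0.5404 -0.2552 0.08 -150
```

```text
t 20.15 tcp [ 0.5392 -0.1274  0.0026] jaw -83.4 w 0.131 F [0.2 0.1 1.7] j1,6 [ 3. 93.]
shift [ 0.0135 -0.0774  0.1271] turn [ 0.0000e+00  1.1624e+00 -1.0000e-04] len 0.149
```

>>> {"fn": "move_arm", "kwargs": {
  "increments": "1 0 -0.03 0 0 0 0;1 0 -0.07 0.02 0 0.2 0;1 0 -0.08 0.06 0 1.65 0;1 0.006 -0.08 0.1 0 1.65 0;1 0.013 -0.08 0.127 0 1.65 0;1 0.013 -0.08 0.127 0 1.65 0;1 0.013 -0.08 0.127 0 1.65 0;1 0.013 -0.08 0.127 0 1.65 0"
}}

```text
time_s: 20.95
tcp_pos: [0.5404, -0.2554, 0.082]
ee_rot: [[-0.588, -0.001, -0.809], [0.809, 0.0, -0.588], [0.001, -1.0, 0.0]]
wrist_force: [-0.1, -0.2, 0.7]
gripper_width: 0.133
```

```bash
python3 go.py 0.5404 -0.2547 0.08 -177.95
```

```text
t 20.95 tcp [ 0.5404 -0.2554  0.082 ] jaw -144.0 w 0.133 F [-0.1 -0.2  0.7] j1,6 [-10.  46.]
shift [ 0.0006  0.002  -0.0004] turn [-0.0006  0.5929  0.0006] len 0.002
```

>>> {"fn": "move_arm", "kwargs": {
  "increments": "1 0 0 0 0 0.593 0;1 0 0 0 0 0.593 0;1 0 0 0 0 0.593 0;1 0 0 0 0 0.593 0;1 0 0.03 0 0 0.593 0;1 0 0.05 0 0 0.593 0;1 0 0.05 0 0 0.593 0;1 0 0.05 0 0 0.593 0"
}}

```text
time_s: 21.75
tcp_pos: [0.5409, -0.2552, 0.0325]
ee_rot: [[-0.043, -0.001, -0.999], [0.999, -0.0, -0.043], [-0.0, -1.0, 0.001]]
wrist_force: [1.0, -0.6, 0.3]
gripper_width: 0.136
```

```bash
python3 go.py 0.5404 -0.2547 0.0116 -177.95
```

```text
t 21.75 tcp [ 0.5409 -0.2552  0.0325] jaw -177.5 w 0.136 F [ 1.  -0.6  0.3] j1,6 [-10.  12.]
shift [0.0005 0.0209 0.0005] turn [-0.0007  0.0076 -0.0002] len 0.021
```

>>> {"fn": "move_arm", "kwargs": {
  "increments": "1 0.0005 0.012 0 0 0.006 0;1 0.0005 0.018 0 0 0.006 0;1 0.0005 0.0195 0 0 0.006 0;1 0.0005 0.0195 0 0 0.006 0;1 0.0005 0.0195 0 0 0.006 0"
}}

```text
time_s: 22.25
tcp_pos: [0.5411, -0.2546, 0.0133]
ee_rot: [[-0.037, 0.001, -0.999], [0.999, -0.0, -0.037], [-0.0, -1.0, -0.001]]
wrist_force: [0.3, 0.7, 0.0]
gripper_width: 0.133
```

```bash
python3 go.py 0.5404 -0.2547 0.0088 -177.95
```

```text
t 22.25 tcp [ 0.5411 -0.2546  0.0133] jaw -177.9 w 0.133 F [0.3 0.7 0. ] j1,6 [-10.  12.]
shift [-0.0001  0.0045  0.0007] turn [ 0.0006  0.0014 -0.0002] len 0.005
```

>>> {"fn": "move_arm", "kwargs": {
  "increments": "1 0 0.002 0.0006 0 0 0;1 0 0.004 0.0006 0 0 0;1 0 0.004 0.0006 0 0 0;1 0 0.004 0.0006 0 0 0;0.3 0 0.004 0.0006 0 0 0;0.3 0 0.004 0.0006 0 0 0;0.3 0 0.004 0.0006 0 0 0;0.3 0 0.004 0.0006 0 0 0"
}}

```text
time_s: 23.05
tcp_pos: [0.5403, -0.2546, 0.0091]
ee_rot: [[-0.037, 0.0, -0.999], [0.999, -0.0, -0.037], [-0.0, -1.0, -0.0]]
wrist_force: [0.0, -0.1, 0.2]
gripper_width: 0.336
```

```bash
python3 go.py 0.50 -0.12 0.2 -91.5
```

```text
t 23.05 tcp [ 0.5403 -0.2546  0.0091] jaw -177.9 w 0.336 F [ 0.  -0.1  0.2] j1,6 [-10.  12.]
shift [ 0.1359 -0.1909  0.0353] turn [ 1.0000e-04 -1.5076e+00 -1.0000e-04] len 0.237
```

>>> {"fn": "move_arm", "kwargs": {
  "increments": "0.3 0 -0.03 0 0 0 0;0.3 0 -0.07 0 0 0 0;-1 0.03 -0.11 0.02 0 -1.5 0;-1 0.07 -0.15 0.035 0 -1.5 0;-1 0.11 -0.19 0.035 0 -1.5 0;-1 0.136 -0.19 0.035 0 -1.5 0;-1 0.136 -0.19 0.035 0 -1.5 0;-1 0.136 -0.19 0.035 0 -1.5 0"
}}

```text
time_s: 23.85
tcp_pos: [0.5004, -0.1186, 0.2003]
ee_rot: [[-0.811, 0.003, -0.585], [0.585, 0.0, -0.811], [-0.002, -1.0, -0.002]]
wrist_force: [0.0, -0.3, -0.8]
gripper_width: 0.81
```

```bash
python3 go.py 0.50 -0.12 0.2 -91.5
```

```text
t 23.85 tcp [ 0.5004 -0.1186  0.2003] jaw -125.8 w 0.81 F [ 0.  -0.3 -0.8] j1,6 [ 5. 49.]
shift [-0.0005  0.0003  0.0014] turn [ 0.0012 -0.599  -0.0023] len 0.001
```

>>> {"fn": "move_arm", "kwargs": {
  "increments": "-1 0 0 0 0 -0.599 0;-1 0 0 0 0 -0.599 0;-1 0 0 0 0 -0.599 0;-1 0 0 0 0 -0.599 0;-1 0 0 0 0 -0.599 0;-1 0 0 0 0 -0.599 0"
}}

```text
time_s: 24.45
tcp_pos: [0.5001, -0.1199, 0.1991]
ee_rot: [[-0.999, 0.0, -0.038], [0.038, 0.0, -0.999], [-0.0, -1.0, -0.0]]
wrist_force: [0.1, -0.9, 0.5]
gripper_width: 0.999
```

```bash
python3 wm.py w6; python3 - <<'E'
from pc import *
P,im,c=cloud('w6')
print('stickfar',rect(P[seg(P,.012,.026,.596,-.254,.055)&(abs(P[...,0]-.596)<.02)]))
print('sticknear',rect(P[seg(P,.012,.026,.540,-.255,.055)&(abs(P[...,0]-.540)<.02)]))
print('big',*flask(P,.006,.028,.084,.056,.565,.004))
for n,x,y in(('psmall',.568,-.255),('pbig',.5565,.012)):
    m=(P[...,2]>.003)&(np.abs(P[...,0]-x)<.1)&(np.abs(P[...,1]-y)<.062);m[222:]=0
    m=cv2.morphologyEx(m.astype(np.uint8),cv2.MORPH_OPEN,np.ones((3,3)));m=max(comps(m),key=lambda t:t[1][4])[0]
    print(n,rect(P[m]))
E
python3 go.py 0.5625 0.0054 0.05 -91.6
```

```text
tcp [ 0.5001 -0.1199  0.1991] qd 0.34
[112. 212. 223.]
stickfar [ 596.8 -252.6   90.7   12.9  -87.9]
sticknear [ 540.9 -255.4   90.8   12.1  -88. ]
big [579.4   5.2 119.6  56.2  -1.5] [561.6   5.7  84.   56.2  -1.5]
psmall [ 568.6 -254.7  170.4   97.1    2.4]
pbig [557.5  13.7 168.9  96.9  -2.2]
t 24.5 tcp [ 0.5002 -0.12    0.199 ] jaw -92.1 w 1.001 F [-0.4 -1.3 -0.7] j1,6 [ 5. 83.]
shift [-0.0576  0.1491 -0.1276] turn [ 0.     -0.0096 -0.0001] len 0.204
```

View pics/w6.png

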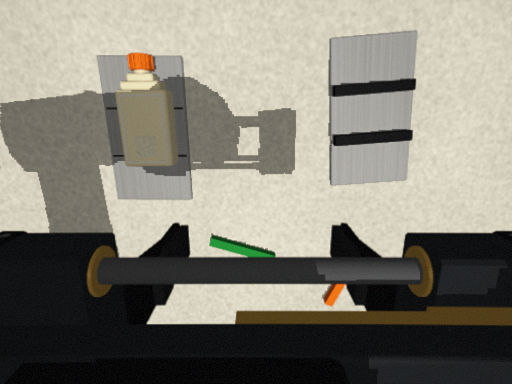

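Both sticks lie on the black lines, within about 1 mm of their targets. Now the big flask, centred at about (562, 5.5) mm and angled −1.5°.

>>> {"fn": "move_arm", "kwargs": {
  "increments": "-1 -0.02 0.03 -0.04 0 -0.01 0;-1 -0.04 0.06 -0.08 0 -0.01 0;-1 -0.057 0.09 -0.12 0 -0.01 0;-1 -0.057 0.11 -0.1276 0 -0.01 0;-1 -0.057 0.13 -0.1276 0 -0.01 0;-1 -0.057 0.135 -0.1276 0 -0.01 0;-1 -0.057 0.135 -0.1276 0 -0.01 0;-1 -0.057 0.135 -0.1276 0 -0.01 0"
}}

```text
time_s: 25.3
tcp_pos: [0.5624, 0.0053, 0.0652]
ee_rot: [[-1.0, 0.002, -0.026], [0.026, 0.0, -1.0], [-0.002, -1.0, -0.0]]
wrist_force: [0.4, 0.2, -0.3]
gripper_width: 0.997
```

```bash
python3 go.py 0.562 0.0055 0.0105 -91.5
```

```text
t 25.3 tcp [0.5624 0.0053 0.0652] jaw -91.5 w 0.997 F [ 0.4  0.2 -0.3] j1,6 [17. 71.]
shift [ 0.0005  0.0547 -0.0002] turn [ 0.0003  0.0004 -0.002 ] len 0.055
```

>>> {"fn": "move_arm", "kwargs": {
  "increments": "-1 0 0.03 0 0 0 0;-1 0 0.05 0 0 0 0;-1 0 0.054 0 0 0 0;-1 0 0.054 0 0 0 0;1 0 0.054 0 0 0 0;1 0 0.054 0 0 0 0;1 0 0.054 0 0 0 0;1 0 0.054 0 0 0 0"
}}

```text
time_s: 26.1
tcp_pos: [0.562, 0.0057, 0.0107]
ee_rot: [[-1.0, 0.001, -0.025], [0.025, 0.0, -1.0], [-0.001, -1.0, -0.0]]
wrist_force: [0.5, -0.7, 0.2]
gripper_width: 0.725
```

>>> {"fn": "move_arm", "kwargs": {
  "increments": "1 0 0 0 0 0 0;1 0 0 0 0 0 0;1 0 0 0 0 0 0"
}}

```text
time_s: 26.4
tcp_pos: [0.5618, 0.0057, 0.0104]
ee_rot: [[-1.0, 0.0, -0.025], [0.025, 0.0, -1.0], [-0.0, -1.0, -0.0]]
wrist_force: [-0.2, 0.8, 2.7]
gripper_width: 0.643
```

```bash
python3 go.py 0.568 -0.2545 0.15 -88
```

```text
t 26.4 tcp [0.5618 0.0057 0.0104] jaw -91.4 w 0.643 F [-0.2  0.8  2.7] j1,6 [17. 71.]
shift [-0.0127 -0.1397  0.2599] turn [ 0.0001 -0.0596 -0.0004] len 0.295
```

>>> {"fn": "move_arm", "kwargs": {
  "increments": "1 0 -0.03 0 0 0 0;1 0 -0.07 0 0 0 0;1 0 -0.11 0.02 0 0 0;1 0 -0.12 0.06 0 -0.06 0;1 -0.013 -0.12 0.11 0 -0.06 0;1 -0.013 -0.12 0.16 0 -0.06 0;1 -0.013 -0.12 0.21 0 -0.06 0;1 -0.013 -0.12 0.245 0 -0.06 0"
}}

```text
time_s: 27.2
tcp_pos: [0.5678, -0.2422, 0.1294]
ee_rot: [[-0.999, -0.001, 0.034], [-0.034, 0.0, -0.999], [0.001, -1.0, -0.0]]
wrist_force: [1.1, -0.2, -1.6]
gripper_width: 0.641
```

>>> {"fn": "move_arm", "kwargs": {
  "increments": "1 0 0 0.015 0 0 0;1 0 0 0.015 0 0 0;1 0 0 0.015 0 0 0;1 0 0 0.015 0 0 0"
}}

```text
time_s: 27.6
tcp_pos: [0.5692, -0.2533, 0.1299]
ee_rot: [[-0.999, -0.0, 0.037], [-0.037, 0.0, -0.999], [0.0, -1.0, -0.0]]
wrist_force: [-0.1, 0.7, -1.0]
gripper_width: 0.641
```

```bash
python3 go.py 0.5685 -0.2546 0.05 -88; python3 - <<'E'
from h import *
im,d=capture('top');cv2.imwrite('pics/t2.png',cv2.convertScaleAbs(cv2.resize(im[120:330,110:420],None,fx=2.5,fy=2.5),alpha=1.6)[...,::-1])
E
```

```text
t 27.6 tcp [ 0.5692 -0.2533  0.1299] jaw -87.9 w 0.641 F [-0.1  0.7 -1. ] j1,6 [ -9. 101.]
shift [0.0007 0.0799 0.0013] turn [0.0003 0.0019 0.0004] len 0.08
```

View pics/t2.png

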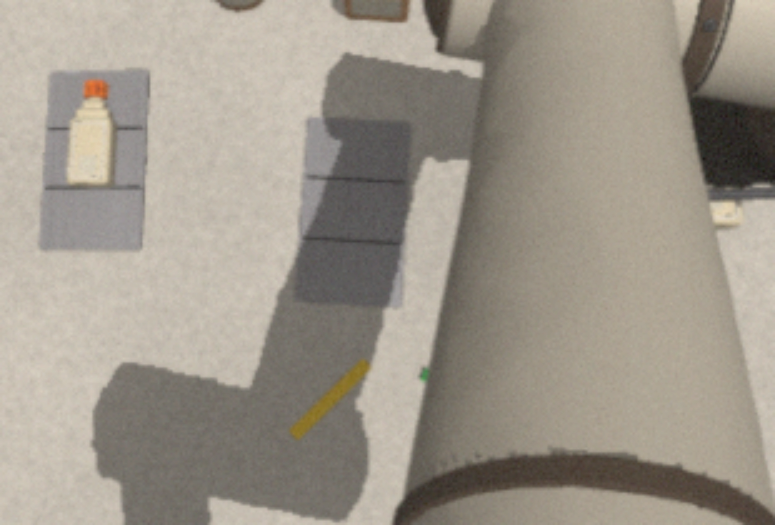

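The top view shows plate_big now empty (355,210), the small flask parked (92,140), and the arm covering the target. I descend.

>>> {"fn": "move_arm", "kwargs": {
  "increments": "1 0.0005 0.03 0.001 0 0.001 0;1 0.0005 0.06 0.001 0 0.001 0;1 0.0005 0.08 0.001 0 0.001 0;1 0.0005 0.09 0.001 0 0.001 0;1 0.0005 0.09 0.001 0 0.001 0;1 0.0005 0.09 0.001 0 0.001 0;1 0.0005 0.09 0.001 0 0.001 0"
}}

```text
time_s: 28.35
tcp_pos: [0.5698, -0.2557, 0.0416]
ee_rot: [[-0.999, 0.003, 0.035], [-0.035, -0.001, -0.999], [-0.003, -1.0, 0.001]]
wrist_force: [-0.2, 0.3, -0.8]
gripper_width: 0.641
```

```bash
python3 go.py 0.5683 -0.2546 0.0255 -88
```

```text
t 28.35 tcp [ 0.5698 -0.2557  0.0416] jaw -88.0 w 0.641 F [-0.2  0.3 -0.8] j1,6 [ -9. 101.]
shift [ 0.0015  0.0161 -0.0011] turn [-0.0009 -0.     -0.0028] len 0.016
```

>>> {"fn": "move_arm", "kwargs": {
  "increments": "1 0.0005 0.008 -0.001 0 0 0;1 0.0005 0.012 -0.001 0 0 0;1 0.0005 0.015 -0.001 0 0 0;1 0.0005 0.015 -0.001 0 0 0;1 0.0005 0.015 -0.001 0 0 0;1 0.0005 0.015 -0.001 0 0 0"
}}

```text
time_s: 28.95
tcp_pos: [0.5682, -0.2548, 0.0252]
ee_rot: [[-0.999, 0.0, 0.034], [-0.034, -0.0, -0.999], [-0.0, -1.0, 0.0]]
wrist_force: [0.1, -0.8, -1.7]
gripper_width: 0.64
```

```bash
python3 go.py 0.5683 -0.2546 0.0222 -88
```

```text
t 28.95 tcp [ 0.5682 -0.2548  0.0252] jaw -88.0 w 0.64 F [ 0.1 -0.8 -1.7] j1,6 [ -9. 101.]
shift [-0.0001  0.003  -0.0002] turn [-0.0001 -0.0007 -0.0003] len 0.003
```

>>> {"fn": "move_arm", "kwargs": {
  "increments": "1 0 0.001 0 0 0 0;1 0 0.002 0 0 0 0;1 0 0.0025 0 0 0 0;1 0 0.0025 0 0 0 0;-1 0 0.0025 0 0 0 0;-1 0 0.0025 0 0 0 0;-1 0 0.0025 0 0 0 0;-1 0 0.0025 0 0 0 0"
}}

```text
time_s: 29.75
tcp_pos: [0.5681, -0.2547, 0.0226]
ee_rot: [[-0.999, 0.0, 0.034], [-0.034, -0.0, -0.999], [-0.0, -1.0, 0.0]]
wrist_force: [0.4, 0.9, 0.4]
gripper_width: 0.918
```

```bash
python3 go.py 0.5 -0.2 0.2 -90
```

```text
t 29.75 tcp [ 0.5681 -0.2547  0.0226] jaw -88.0 w 0.918 F [0.4 0.9 0.4] j1,6 [ -9. 101.]
shift [ 0.0662 -0.1774 -0.057 ] turn [-0.      0.0342 -0.0001] len 0.198
```

>>> {"fn": "move_arm", "kwargs": {
  "increments": "-1 0 -0.03 0 0 0 0;-1 0 -0.07 0 0 0 0;-1 0.02 -0.11 -0.02 0 0.034 0;-1 0.05 -0.15 -0.04 0 0.034 0;-1 0.066 -0.177 -0.057 0 0.034 0;-1 0.066 -0.177 -0.057 0 0.034 0;-1 0.066 -0.177 -0.057 0 0.034 0;-1 0.066 -0.177 -0.057 0 0.034 0"
}}

```text
time_s: 30.55
tcp_pos: [0.4999, -0.2, 0.1986]
ee_rot: [[-1.0, -0.002, -0.0], [0.0, 0.0, -1.0], [0.002, -1.0, -0.0]]
wrist_force: [0.5, -0.3, -0.9]
gripper_width: 1.002
```

```bash
python3 wm.py w7; python3 - <<'E'
from pc import *
P,im,c=cloud('w7')
print('big',*flask(P,.018,.028,.084,.056,.570,-.2545))
m=seg(P,.038,.053,.568,-.2545,.03);Q=P[m];A=np.c_[Q[:,:2]-Q[:,:2].mean(0),np.ones(len(Q))];print('tilt,top z',np.linalg.lstsq(A,Q[:,2],rcond=None)[0].round(4))
x,y=.568,-.255
m=(P[...,2]>.003)&(P[...,2]<.010)&(np.abs(P[...,0]-x)<.1)&(np.abs(P[...,1]-y)<.062);m[222:]=0
m=cv2.morphologyEx(m.astype(np.uint8),cv2.MORPH_OPEN,np.ones((3,3)));print('psmall',rect(P[m>0]))
print('near stick ends',rect(P[seg(P,.012,.024,.541,-.255,.055)&(abs(P[...,0]-.54)<.02)]))
E
python3 go.py 0.5 0.16 0.2 -90
```

```text
tcp [ 0.4999 -0.2     0.1986] qd 1.38
[ 78. 204. 217.]
big [ 586.  -254.   120.1   55.8    2.2] [ 568.  -254.7   83.9   55.8    2.1]
tilt,top z [-0.0012 -0.0058  0.0467]
psmall [ 568.4 -254.9  170.6   96.6    2.1]
near stick ends [ 539.5 -219.    17.5   11.8  -88.8]
t 30.6 tcp [ 0.4999 -0.2001  0.1982] jaw -90.0 w 1.001 F [-0.1 -0.4  0.3] j1,6 [-5. 95.]
shift [-0.     -0.0017 -0.3601] turn [ 0.0004 -0.0003  0.0025] len 0.36
```

View pics/w7.png

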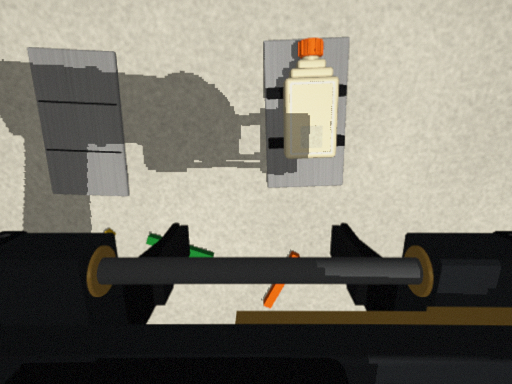

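Big flask is at (568.0, −254.7), 2.1°, with its top level at 46 mm. In the view it is at (311,115) with the stick ends showing on both sides. Next I measure the empty plate_big and go for the small flask.

```bash
python3 - <<'E'
from pc import *
P,im,c=cloud('w7')
x,y=.557,.0135
m=(P[...,2]>.003)&(np.abs(P[...,0]-x)<.1)&(np.abs(P[...,1]-y)<.062);m[222:]=0
m=cv2.morphologyEx(m.astype(np.uint8),cv2.MORPH_OPEN,np.ones((3,3)));m=max(comps(m),key=lambda t:t[1][4])[0]
print('pbig',rect(P[m]))
h=m.astype(np.uint8)
bh=cv2.morphologyEx(im.max(2),cv2.MORPH_BLACKHAT,np.ones((7,7),np.uint8))
l=(bh>20)&cv2.erode(h,np.ones((5,5))).astype(bool)
for mm,s,ce in comps(l,30):
    q=onplane(c,np.argwhere(mm)[:,::-1],.006);print('line',s,rect(q),q.mean(0).round(4))
E
```

```text
pbig [556.9  13.6 170.5  97.2  -1.8]
line [ 38 100  79   6 204] [584.7  12.9  89.2   3.2  87.6] [0.5847 0.0118 0.006 ]
line [ 47 149  77   5 177] [528.8  13.3  91.5   3.7  88.1] [0.5285 0.0127 0.006 ]
```

>>> {"fn": "move_arm", "kwargs": {
  "increments": "-1 0 0 -0.05 0 0 0;-1 0 0 -0.1 0 0 0;-1 0 0 -0.15 0 0 0;-1 -0.01 0 -0.2 0 0 0;-1 -0.02 0 -0.25 0 0 0;-1 -0.03 0 -0.3 0 0 0;-1 -0.03 0 -0.35 0 0 0;-1 -0.03 0 -0.39 0 0 0"
}}

```text
time_s: 31.4
tcp_pos: [0.5302, 0.1922, 0.1976]
ee_rot: [[-1.0, -0.002, 0.0], [-0.0, -0.002, -1.0], [0.002, -1.0, 0.002]]
wrist_force: [-0.4, -0.3, -0.2]
gripper_width: 1.0
```

>>> {"fn": "move_arm", "kwargs": {
  "increments": "-1 0 0 -0.02 0 0 0;-1 0 0 -0.02 0 0 0;-1 0 0 -0.02 0 0 0;-1 0 0 -0.02 0 0 0"
}}

```text
time_s: 31.8
tcp_pos: [0.53, 0.2086, 0.199]
ee_rot: [[-1.0, -0.001, -0.001], [0.001, -0.001, -1.0], [0.001, -1.0, 0.001]]
wrist_force: [-1.2, 0.2, 0.6]
gripper_width: 1.001
```

```bash
python3 wm.py w8; python3 - <<'E'
from pc import *
P,im,c=cloud('w8')
print('small',*flask(P,.006,.024,.062,.040,.610,.253))
E
python3 go.py 0.603 0.2535 0.05 -88.4
```

```text
tcp [0.53   0.2086 0.199 ] qd 0.56
[114. 211. 222.]
small [620.4 254.   97.1  40.    1.1] [603.4 253.7  63.   40.    1.1]
t 31.85 tcp [0.5301 0.2085 0.1992] jaw -90.1 w 0.998 F [ 0.2 -0.  -0.7] j1,6 [38. 52.]
shift [-0.0729  0.1492 -0.0452] turn [-0.0006 -0.0296  0.0007] len 0.172
```

>>> {"fn": "move_arm", "kwargs": {
  "increments": "-1 -0.04 0.03 -0.03 0 -0.027 0;-1 -0.073 0.06 -0.045 0 -0.027 0;-1 -0.073 0.1 -0.045 0 -0.027 0;-1 -0.073 0.13 -0.045 0 -0.027 0;-1 -0.073 0.145 -0.045 0 -0.027 0;-1 -0.073 0.145 -0.045 0 -0.027 0;-1 -0.073 0.145 -0.045 0 -0.027 0;-1 -0.073 0.145 -0.045 0 -0.027 0"
}}

```text
time_s: 32.65
tcp_pos: [0.6045, 0.2556, 0.0572]
ee_rot: [[-1.0, 0.004, 0.027], [-0.027, 0.002, -1.0], [-0.004, -1.0, -0.002]]
wrist_force: [0.1, 0.0, 0.1]
gripper_width: 1.002
```

```bash
python3 go.py 0.603 0.2536 0.010 -88.6
```

```text
t 32.65 tcp [0.6045 0.2556 0.0572] jaw -88.4 w 1.002 F [0.1 0.  0.1] j1,6 [37. 55.]
shift [0.0017 0.0472 0.0021] turn [ 0.0023  0.0029 -0.0041] len 0.047
```

>>> {"fn": "move_arm", "kwargs": {
  "increments": "-1 0.0005 0.025 0.001 0 0.003 0;-1 0.0005 0.04 0.001 0 0.003 0;-1 0.0005 0.046 0.001 0 0.003 0;-1 0.0005 0.046 0.001 0 0.003 0;-1 0.0005 0.046 0.001 0 0.003 0;1 0.0005 0.046 0.001 0 0.003 0;1 0.0005 0.046 0.001 0 0.003 0;1 0.0005 0.046 0.001 0 0.003 0"
}}

```text
time_s: 33.45
tcp_pos: [0.6028, 0.2542, 0.009]
ee_rot: [[-1.0, 0.001, 0.024], [-0.024, 0.0, -1.0], [-0.001, -1.0, -0.0]]
wrist_force: [0.0, -0.0, 0.3]
gripper_width: 0.808
```

>>> {"fn": "move_arm", "kwargs": {
  "increments": "1 0 0 0 0 0 0;1 0 0 0 0 0 0;1 0 0 0 0 0 0;1 0 0 0 0 0 0;1 0 0 0 0 0 0;1 0 0 0 0 0 0"
}}

```text
time_s: 34.05
tcp_pos: [0.6026, 0.254, 0.0085]
ee_rot: [[-1.0, -0.0, 0.024], [-0.024, -0.0, -1.0], [0.0, -1.0, 0.0]]
wrist_force: [0.1, 0.5, -0.5]
gripper_width: 0.457
```

```bash
python3 go.py 0.5568 0.0135 0.13 -92
```

```text
t 34.05 tcp [0.6026 0.254  0.0085] jaw -88.6 w 0.457 F [ 0.1  0.5 -0.5] j1,6 [37. 54.]
shift [ 0.0516 -0.1215  0.2393] turn [-0.0001  0.0591  0.0001] len 0.273
```

>>> {"fn": "move_arm", "kwargs": {
  "increments": "1 0 -0.03 0 0 0 0;1 0 -0.07 0 0 0 0;1 0.01 -0.11 0.03 0 0.06 0;1 0.02 -0.12 0.07 0 0.06 0;1 0.03 -0.12 0.12 0 0.06 0;1 0.04 -0.12 0.17 0 0.06 0;1 0.052 -0.12 0.21 0 0.06 0;1 0.052 -0.12 0.239 0 0.06 0"
}}

```text
time_s: 34.85
tcp_pos: [0.5542, 0.0113, 0.1286]
ee_rot: [[-0.999, -0.002, -0.037], [0.037, 0.0, -0.999], [0.002, -1.0, 0.0]]
wrist_force: [0.9, -0.1, -0.6]
gripper_width: 0.459
```

>>> {"fn": "move_arm", "kwargs": {
  "increments": "1 0 0.03 0 0 0 0;1 0 0.06 0 0 0 0;1 0 0.08 0 0 0 0;1 0 0.08 0 0 0 0;1 0 0.08 0 0 0 0;1 0 0.08 0 0 0 0"
}}

```text
time_s: 35.45
tcp_pos: [0.5575, 0.0142, 0.0499]
ee_rot: [[-0.999, 0.003, -0.035], [0.035, 0.001, -0.999], [-0.003, -1.0, -0.001]]
wrist_force: [-0.2, -0.4, -0.5]
gripper_width: 0.459
```

```bash
python3 go.py 0.5565 0.0135 0.0115 -92
```

```text
t 35.45 tcp [0.5575 0.0142 0.0499] jaw -92.0 w 0.459 F [-0.2 -0.4 -0.5] j1,6 [18. 70.]
shift [0.0011 0.0384 0.0008] turn [ 0.0007 -0.0003 -0.0027] len 0.038
```

>>> {"fn": "move_arm", "kwargs": {
  "increments": "1 0.0005 0.02 0.0005 0 0 0;1 0.0005 0.03 0.0005 0 0 0;1 0.0005 0.037 0.0005 0 0 0;1 0.0005 0.037 0.0005 0 0 0;1 0.0005 0.037 0.0005 0 0 0;1 0.0005 0.037 0.0005 0 0 0"
}}

```text
time_s: 36.05
tcp_pos: [0.5564, 0.0135, 0.0122]
ee_rot: [[-0.999, 0.001, -0.036], [0.036, 0.0, -0.999], [-0.001, -1.0, -0.0]]
wrist_force: [-0.7, -0.5, 0.1]
gripper_width: 0.456
```

```bash
python3 go.py 0.5565 0.0135 0.0083 -92
```

```text
t 36.05 tcp [0.5564 0.0135 0.0122] jaw -92.0 w 0.456 F [-0.7 -0.5  0.1] j1,6 [18. 70.]
shift [-0.      0.0039  0.    ] turn [ 0.0003 -0.0007 -0.0013] len 0.004
```

>>> {"fn": "move_arm", "kwargs": {
  "increments": "1 0 0.002 0 0 0 0;1 0 0.0034 0 0 0 0;1 0 0.0034 0 0 0 0;1 0 0.0034 0 0 0 0;-1 0 0.0034 0 0 0 0;-1 0 0.0034 0 0 0 0;-1 0 0.0034 0 0 0 0;-1 0 0.0034 0 0 0 0"
}}

```text
time_s: 36.85
tcp_pos: [0.5558, 0.0133, 0.008]
ee_rot: [[-0.999, -0.0, -0.036], [0.036, -0.0, -0.999], [0.0, -1.0, 0.0]]
wrist_force: [-0.4, 0.2, 0.1]
gripper_width: 0.74
```

>>> {"fn": "move_arm", "kwargs": {
  "increments": "-1 0 0 0 0 0 0;-1 0 -0.04 0 0 0 0;-1 0 -0.08 0 0 0 0;-1 0.02 -0.12 0.03 0 0 0;-1 0.05 -0.16 0.07 0 0 0;-1 0.06 -0.19 0.12 0 0 0;-1 0.06 -0.19 0.13 0 0 0;-1 0.06 -0.19 0.13 0 0 0"
}}

```text
time_s: 37.65
tcp_pos: [0.4914, -0.117, 0.201]
ee_rot: [[-0.999, 0.006, -0.039], [0.039, -0.0, -0.999], [-0.006, -1.0, 0.0]]
wrist_force: [0.1, 0.7, 0.2]
gripper_width: 1.002
```

>>> {"fn": "move_arm", "kwargs": {
  "increments": "-1 0 0 0 0 0 0;-1 0 0 0 0 0 0;-1 0 0 0 0 0 0"
}}

```text
time_s: 37.95
tcp_pos: [0.4911, -0.1136, 0.1971]
ee_rot: [[-0.999, -0.002, -0.035], [0.035, 0.0, -0.999], [0.002, -1.0, 0.0]]
wrist_force: [-0.6, -0.9, 0.3]
gripper_width: 0.999
```

```bash
python3 wm.py w9; python3 - <<'E'
from pc import *
P,im,c=cloud('w9')
print('big',*flask(P,.018,.028,.084,.056,.570,-.2545))
print('small',*flask(P,.006,.024,.062,.040,.565,.0135))
for n,x,y in(('psmall',.568,-.255),('pbig',.557,.0135)):
    m=(P[...,2]>.003)&(np.abs(P[...,0]-x)<.1)&(np.abs(P[...,1]-y)<.062);m[222:]=0
    m=cv2.morphologyEx(m.astype(np.uint8),cv2.MORPH_OPEN,np.ones((3,3)));m=max(comps(m),key=lambda t:t[1][4])[0]
    print(n,rect(P[m]))
for x,y,f,h in((.568,-.2545,.018,.028),(.557,.0135,.006,.024)):
    m=seg(P,f+h-.008,f+h+.008,x,y,.025);Q=P[m];A=np.c_[Q[:,:2]-Q[:,:2].mean(0),np.ones(len(Q))];print('tilt,top z',np.linalg.lstsq(A,Q[:,2],rcond=None)[0].round(4))
E
```

```text
tcp [ 0.4911 -0.1136  0.1971] qd 0.27
[ 94. 208. 222.]
big [ 585.4 -253.1  119.8   56.     2.5] [ 569.  -253.8   86.9   56.     2.3]
small [574.4  12.2  97.3  40.   -1.8] [557.3  12.8  63.   40.   -1.8]
psmall [ 568.9 -254.3  171.1   97.     1.9]
pbig [557.2  13.5 168.8  96.4  -2.2]
tilt,top z [-0.0032  0.0008  0.047 ]
tilt,top z [0.0003 0.0368 0.0303]
```

View pics/w9.png

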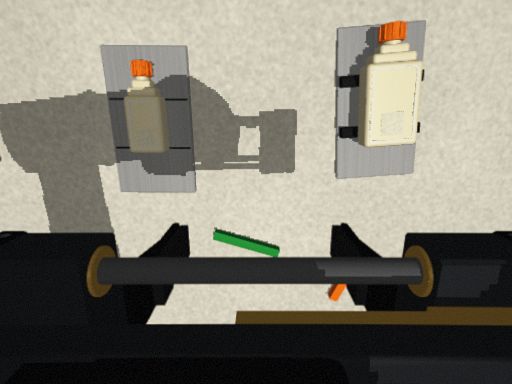

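Both are placed: the small flask at (147,115) on plate_big and the big one at (390,95) on the sticks. The small flask's tilt fit (0.037) may include side-wall points, so I check again using only points well inside the top face.

```bash
python3 - <<'E'
from pc import *
P,im,c=cloud('w9')
for x,y,f,h,W in((.5685,-.254,.018,.028,.018),(.557,.013,.006,.024,.012)):
    m=(abs(P[...,0]-x)<.022)&(abs(P[...,1]-y)<W)&(P[...,2]>f+h-.008);m[222:]=0;Q=P[m];A=np.c_[Q[:,:2]-Q[:,:2].mean(0),np.ones(len(Q))];print('tilt,top z',np.linalg.lstsq(A,Q[:,2],rcond=None)[0].round(4))
i2,d=capture('top');cv2.imwrite('pics/t3.png',cv2.convertScaleAbs(cv2.resize(i2[60:330,100:420],None,fx=2.2,fy=2.2),alpha=1.6)[...,::-1])
i2,d=capture('scene');cv2.imwrite('pics/s3.png',cv2.convertScaleAbs(cv2.resize(i2[60:340,100:420],None,fx=2.1,fy=2.1),alpha=1.6)[...,::-1])
E
```

```text
tilt,top z [-0.0025  0.0012  0.047 ]
tilt,top z [-0.0033  0.005   0.0306]
```

View pics/s3.png

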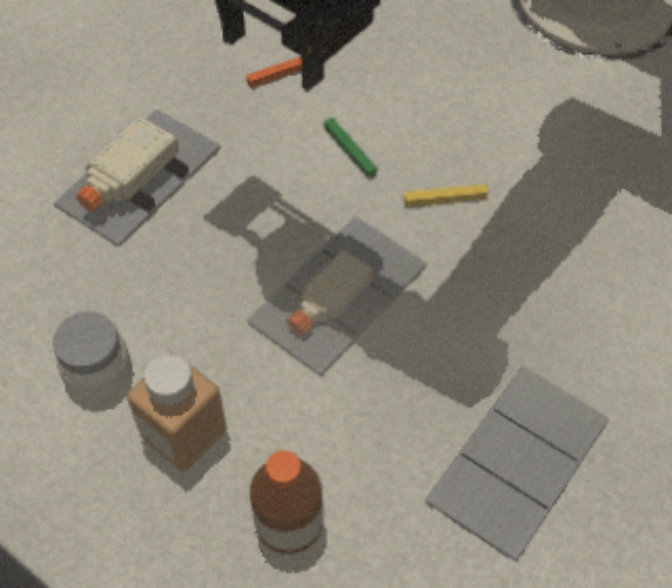

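View pics/t3.png

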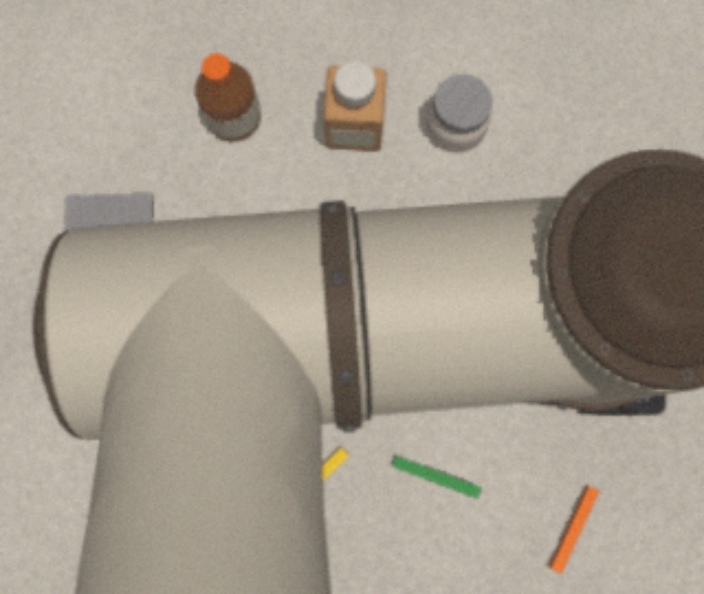

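The scene view shows the big flask level on both sticks (130,165), the small flask flat on plate_big (335,290) and the third plate empty (517,460). The bottles and jar are where they were, and the gripper is clear. I hand in.

```bash
python3 -c "
from station import r
print(r.finish_job())"
```

```text
the job is handed in; nothing more can be done
None
```

The two flasks are swapped and the job is handed in at about 38 s of the 128 s allowed. I parked the small flask on the free plate, laid the two black sticks on the lines of plate_small, set the big flask on them, then put the small flask flat on plate_big.

| Item | Last measured position |
|---|---|
| Sticks, before the flask covered them | within about 1 mm of the lines and of the middle of the plate's width |
| Big flask body | about 1 mm or less from its plate's centre, within about 0.5° of its direction, level, top at 47 mm (46 mm nominal) |
| Small flask body | about 1 mm or less from its plate's centre, within about 0.5° of its direction, flat, top at 30.6 mm (30 mm nominal) |

- **Disagreement:** a first tilt fit for the small flask gave about 2°. That fit probably included side-wall points. A second fit using only the inside of its top face gave 0.3° or less.
- **Detour:** while turning the first stick, I started in a direction that would have passed the last joint's limit, so I turned back the long way. Nothing was touched.
- **Last look:** the final pictures show the third plate empty, the bottles and jar where they stood, and the gripper clear of everything.

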